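Put together a two-tier pastry stand

TASK

Put the two-tier pastry stand together: slide the plain spacer sleeve down the post until it sits on the bottom plate, then the small upper plate, hub upwards, fully down on the sleeve, and last press the closed cap onto the post until it clicks home against the hub. The post stands a little off the middle, so feel for it and work gently, never forcing anything against the stand, and leave the jar, the mug and the napkin holder where they are.

Things in the scene. Friction and masses are not known exactly. Their poses are not given: they have to be found in the camera images.
- stand: Fixed pastry stand: steel foot, white bottom plate 180 mm across, flat top 30 mm above the origin, upright steel post 14 mm thick. Five fixed biscuits 14 mm high lie on the plate, centres 69 mm from its middle. Origin: centre of the foot's underside on the work surface; z up. The stand must never feel more than 40 N.
- tip_mid (a point): Point on the stand's axis 118 mm above its origin: the height of the post's tip, 2 mm bevel, flat end 11 mm across. The rigid post itself stands on an eccentric clamp, 6 mm off this axis, in a direction that differs every time: not measured, to be felt or seen.
- seat (a point): Centre of the bottom plate's top, 30 mm above the stand's origin. On the post 78 mm above this, 10 mm below the tip, two sprung catches stick out 2 mm on opposite sides: sleeve and upper plate pass them with a light push of about 5 N, the cap needs a firmer push of about 10 N.
- sleeve: Loose plain steel spacer tube, standing upright, 30 mm outside, bore 17.2 mm right through, 46 mm high, 0.12 kg, both ends alike. Origin: centre of the lower end; z up along the tube. Home: its origin 30 mm above the stand's origin.
- tier: Loose white upper plate, 148 mm across at its rim, lying flat; plate 5 mm thick, its sloping rim rising to 11 mm; in the middle a round upright hub, 34 mm outside, bore 17.2 mm right through plate and hub, hub top 24 mm above the underside; 0.22 kg. Origin: centre of the underside; z up along the hub. Home: its origin 76 mm above the stand's origin, resting on the sleeve.
- cap: Loose steel cap (round knob) standing on its open end, 29 mm outside, straight-sided up to 32 mm, 36 mm high in all, 0.09 kg. Underneath a 15 mm wide, 4 mm high mouth lip opens into a 19 mm wide hollow that ends 21 mm above the lower end. Origin: centre of the lower end; z up. Home: its origin 100 mm above the stand's origin, resting on the hub, held by the catches; a cap not pushed past the catches sits about 12 mm too high.
- jar: Bystander: closed amber jar, 64 mm across, 90 mm high. Origin: centre of the underside. Leave it alone.
- mug: Bystander: white mug with one handle, 76 mm across, 85 mm high. Origin: centre of the underside. Leave it alone.
- napkins: Bystander: steel napkin holder with a block of white napkins, 50 x 120 x 91 mm. Origin: centre of the underside. Leave it alone.

How it is judged:
On the way, in this order (a step that is already met when the one before it is completed fails the run):
1. the sleeve sits on the bottom plate (z of sleeve in the frame of stand between 0.026 and 0.033 m and horizontal distance between sleeve and stand below 0.012 m and angle between sleeve's own z axis and vertical below 0.1 rad), for 0.2 s.
2. the upper plate sits on the sleeve (all of step 1 and z of tier in the frame of stand between 0.072 and 0.079 m and horizontal distance between tier and stand below 0.012 m and angle between tier's own z axis and vertical below 0.1 rad), for 0.2 s.
3. the cap is clicked home on the hub (all of step 2 and z of cap in the frame of stand between 0.096 and 0.103 m and horizontal distance between cap and stand below 0.012 m and angle between cap's own z axis and vertical below 0.1 rad), for 0.2 s.
At the end, for the whole second after the job is handed in: On the post from below: sleeve with its origin 30 mm, upper plate 76 mm and cap 100 mm above the stand's origin (each from 4 mm under to 3 mm over), each within 12 mm of the stand's axis and upright within 0.10 rad, all at rest (under 0.02 m/s) (all of step 3 and linear speed of each of sleeve, tier, cap below 0.02 m/s); the robot touches nothing.
It fails at once if the stand is pressed, knocked or levered with more than 40 N (contact force between stand and anything else above 40 N).
It fails at once if the jar is shifted by more than 30 mm or tipped (distance of jar from where it was at the start of the episode above 0.03 m or angle between jar's own z axis and vertical above 0.3 rad).
It fails at once if the mug is shifted by more than 30 mm or tipped (distance of mug from where it was at the start of the episode above 0.03 m or angle between mug's own z axis and vertical above 0.3 rad).
It fails at once if the napkin holder is shifted by more than 30 mm or tipped (distance of napkins from where it was at the start of the episode above 0.03 m or angle between napkins's own z axis and vertical above 0.3 rad).
It also fails if it takes over 72 s, if anything falls off the work surface, if the arm or the gripper's body presses on something with over 40 N, if the wrist force passes 120 N, or if a joint passes its speed limit or range.

ROBOT

A 6-joint arm with a two-finger parallel gripper is mounted at the origin on the work surface. World frame = base frame: x ahead of the robot, y to its left, z up, the work surface at z = 0. Lengths are in m, angles in rad, forces in N, time in s.
With the tool pointing down it reaches from about 0.375 to 0.9 m from the base axis. Payload 3.1 kg.
Tool frame: the origin (TCP) lies midway between the tips of the shut fingers; the grasp point (between the pads) lies 19 mm behind it; z points along the fingers, y is the direction in which the jaws open and shut (so a half turn about z gives the same grasp; the last joint's range is limited). The gripper opens to 85 mm and grips with 20 to 120 N. Pads are 22 mm wide; open, the fingers measure 114 mm over their backs; the gripper's body (76 mm by 85 mm) begins 54 mm behind the grasp point. The pads swing forward as they close: fully open they stand 13 mm farther back than shut.
Start: joints at [1.113, 0.527, 1.433, -0, 1.181, -0.178], TCP at [0.172, 0.601, 0.206] pointing down, gripper open.
Joint ranges: [-3.08, 3.08], [-0.75, 2.2], [0.22, 2.44], [-1.43, 4.57], [0, 2.65], [-2.85, 2.85]. Speed limits (rad/s): [2.79, 2.79, 3.14, 3.14, 3.14, 3.14].

INTERFACE

Orientations are given as a unit quaternion [x, y, z, w].
In Python, from station import manip gives the robot as it stands. The module is installed in compiled form; this text tells all that it offers.
- The arm moves only by the tool drive_tool, never from a script. Its argument "deltas" is one flat list of numbers, 4 for each row, row after row: the shift along the tool's x, y, z in cm, then the turn about the tool's z in degrees. A call has 1 to 12 rows; each row is the pose to reach, as a shift and turn from the pose measured when the call began, along the tool's axes at that moment; what a row does not reach only later rows make up. A row lasts 1/10 s, in which the tool goes at most 50 mm and 8.59 degrees, less where a joint would pass 70% of its speed; a pose out of reach is approached as far as the arm can. A call with a gripper value outside its range is refused whole. "hand" is the finger opening in cm, from 0 to 8.54, set as the call begins (left out, the last holds). The fingers move at their own pace and stop on an object; "squeeze" is the grip in N (left out, the last holds). Time passes only in rows, so rows that repeat a pose let the fingers close. It gives the time, the measured TCP pose, the force and the opening at its end, in the units of the state.
- manip.sense(): the state, without advancing time (a new reading comes with each control period).
- manip.snapshot(name): name is "scene" or "top"; returns a dict with "frame" (480x640x3 uint8, red, green, blue), "depth" (480x640 float32, m along the optical axis (not along the pixel's ray), 0 where there is no reading), "fx", "fy", "cx", "cy" (pixels), "R" (3x3) and "t" (3): a world point X has camera coordinates R X + t. Camera axes: x right, y down, z forward; pixel columns grow to the right and rows downward; lengths in m; the calibration is good to about 2 mm. A picture is of the moment at which its call begins.
- manip.sign_off(): hands the job in, once; it reports no verdict.
The state is a dict: "t": time; "q": joint angles; "qd": joint speeds; "tau": joint torques, N m; "tcp_pos": TCP position; "tool_rot": TCP orientation; "force": force on the tool from outside, world axes, zero at the start; "ft_torque": the same for the moment, N m; "finger_gap": opening from 0.0 (shut) to 1.0 (fully open).
Only numpy, scipy, OpenCV 4.12 (cv2) and the standard library are available. Lean on these libraries where they do the work, as an engineer would, in place of code of your own. Each camera call takes 0.05 s, during which the arm holds its last target.

## Working session

There is one attempt and no reset: what is moved stays moved. The work goes in short steps, Python scripts to look and compute and a tool call to move; the robot and the scene stay as the last step left them, time stands still between calls to the robot, and variables do not carry over. Pictures are saved under pics/ and viewed, and the job is handed in when it is done.

Besides the shell and the picture viewer there is one more tool, called after "Call:" as name(argument=value, ...) on one line, values as JSON. drive_tool: Moves the arm, as the interface text tells. Its arguments: {"type":"object","properties":{"deltas":{"type":"array"},"hand":{"type":"number"},"squeeze":{"type":"number"}},"required":["deltas"]}

```bash
mkdir -p pics
cat > h.py <<'E'
from station import manip
import numpy as np, cv2
def snap(n,f):
    s=manip.snapshot(n); cv2.imwrite(f'pics/{f}.png',s['frame'][:,:,::-1]); np.savez(f'{f}.npz',**s); return s
def world(s):
    d=s['depth']; v,u=np.mgrid[0:480,0:640]
    P=np.stack([(u-s['cx'])/s['fx']*d,(v-s['cy'])/s['fy']*d,d],-1)
    return (P-s['t'])@s['R']
E
python3 - <<'E'
from h import *
for n in('scene','top'):
    s=snap(n,n+'0'); print(n,s['fx'],s['t'],s['R'].round(3).tolist(), 'cam',-s['R'].T@s['t'])
st=manip.sense(); print(st)
E
```

```text
scene 578.3578370395243 [ 0.37646536 -0.15806303  1.45154092] [[-0.73, 0.684, -0.022], [0.411, 0.413, -0.813], [-0.547, -0.602, -0.582]] cam [1.13307168 0.68179482 0.72455885]
top 468.82491711421034 [-0.00334281  0.53606989  1.0134934 ] [[0.008, -1.0, -0.004], [-0.98, -0.007, -0.199], [0.199, 0.006, -0.98]] cam [ 0.32362007 -0.00519942  1.09990636]
{'t': 0.1, 'q': array([ 1.11352676e+00,  5.28388570e-01,  1.43378064e+00,  1.72185944e-05,
        1.18136623e+00, -1.78474826e-01]), 'qd': array([-1.68880133e-03, -2.85311455e-03, -4.30430145e-03, -1.15283633e-03,
       -7.84443101e-05,  8.81260203e-04]), 'tau': array([-6.50000275e-04, -4.43303454e+01, -1.78585750e+01, -2.43842469e-04,
        3.88192871e-03,  1.83024603e-06]), 'tcp_pos': array([0.17164244, 0.60025675, 0.20482   ]), 'tool_rot': array([ 1.38949535e-01,  9.90298987e-01, -9.20242321e-04, -3.11168340e-04]), 'force': array([-0.66571371,  0.35216248, -0.86208561]), 'ft_torque': array([ 0.04083771, -0.01259036, -0.02500959]), 'finger_gap': 0.9996699244579536}
```

View pics/scene0.png

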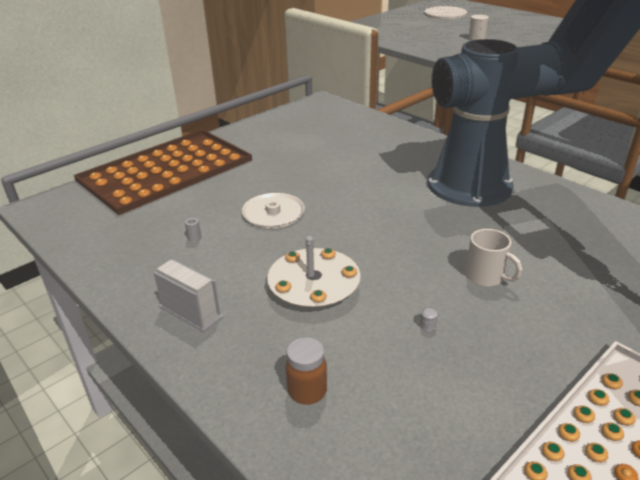

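View pics/top0.png

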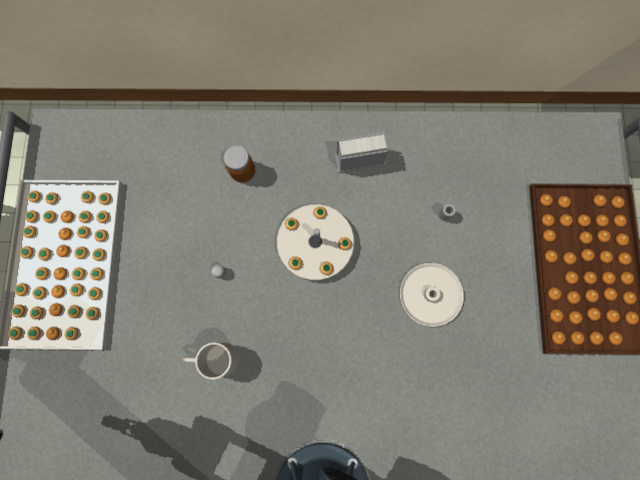

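Top view: stand at (315,242), post leaning toward about (317,236), tier (432,294), sleeve (449,211), cap (218,271), mug (213,360), jar (238,160), napkins (362,150). Now I'll measure these.

Run:
```python
from h import *
def L(n):
    return dict(np.load(n+'0.npz'))
for n,boxes in (('top',dict(sleeve=(430,195,470,235),cap=(203,255,236,287),tier=(395,255,470,333),stand=(270,195,365,290),mug=(180,335,240,385),jar=(215,140,265,190),nap=(330,130,395,175))),
 ('scene',dict(sleeve=(175,210,212,250),cap=(410,300,450,335),tier=(235,185,312,235),stand=(260,225,370,315)))):
    s=L(n);W=world(s)
    for k,(a,b,c,d) in boxes.items():
        w=W[b:d,a:c].reshape(-1,3); w=w[s['depth'][b:d,a:c].ravel()>0]
        print(n,k,'floor',np.median(w[:,2]).round(4),'zmax',np.sort(w[:,2])[-8:].round(3))
        bands={'sleeve':[(.035,.06)],'cap':[(.028,.05)],'tier':[(.004,.016),(.0185,.035)],'stand':[(.025,.035),(.06,.13),(.1,.13)],'mug':[(.05,.1)],'jar':[(.07,.1)],'nap':[(.05,.1)]}[k]
        for lo,hi in bands:
            m=(w[:,2]>lo)&(w[:,2]<hi); q=w[m]
            if len(q)>5:
                c2,r=cv2.minEnclosingCircle(q[:,:2].astype(np.float32))
                print('   ',lo,hi,len(q),'mean',q.mean(0).round(4),'min',q.min(0).round(4),'max',q.max(0).round(4),'circ',np.round(c2,4),round(r,4))
```

```text
top sleeve floor 0.0011 zmax [0.049 0.049 0.049 0.049 0.05  0.05  0.05  0.051]
    0.035 0.06 109 mean [ 0.6234 -0.2878  0.0445] min [ 0.6095 -0.3018  0.0355] max [ 0.638  -0.2743  0.0506] circ [ 0.6244 -0.2881] 0.0151
top cap floor 0.0015 zmax [0.039 0.039 0.039 0.039 0.04  0.041 0.041 0.041]
    0.028 0.05 125 mean [0.4798 0.246  0.035 ] min [0.4665 0.2327 0.0285] max [0.4943 0.26   0.0411] circ [0.4797 0.2469] 0.0147
top tier floor 0.0038 zmax [0.028 0.029 0.029 0.029 0.029 0.029 0.03  0.03 ]
    0.004 0.016 2651 mean [ 0.4315 -0.2497  0.0071] min [ 0.3434 -0.3431  0.004 ] max [ 0.5242 -0.1655  0.0158] circ [ 0.4343 -0.2577] 0.1211
    0.0185 0.035 134 mean [ 0.4316 -0.248   0.0246] min [ 0.4154 -0.2648  0.0191] max [ 0.4477 -0.2318  0.03  ] circ [ 0.4321 -0.2485] 0.0171
top stand floor 0.0257 zmax [0.12  0.12  0.12  0.12  0.121 0.121 0.122 0.122]
    0.025 0.035 3722 mean [0.55   0.0226 0.0307] min [ 0.4629 -0.0674  0.0252] max [0.64   0.1105 0.035 ] circ [0.5512 0.0225] 0.0901
    0.06 0.13 66 mean [0.5514 0.017  0.1044] min [0.5471 0.0109 0.061 ] max [0.5605 0.0242 0.1222] circ
[... 1325 characters left out ...]
 min [ 0.3345 -0.379   0.004 ] max [ 0.5274 -0.1392  0.0156] circ [ 0.4285 -0.259 ] 0.1229
    0.0185 0.035 102 mean [ 0.4333 -0.2472  0.023 ] min [ 0.416  -0.2656  0.0185] max [ 0.4501 -0.2292  0.0269] circ [ 0.4323 -0.247 ] 0.0198
scene stand floor 0.0023 zmax [0.119 0.119 0.119 0.119 0.119 0.119 0.119 0.12 ]
    0.025 0.035 3371 mean [0.5569 0.0285 0.0306] min [ 0.4604 -0.0687  0.0256] max [0.6419 0.1118 0.035 ] circ [0.551  0.0215] 0.0914
    0.06 0.13 208 mean [0.5575 0.0205 0.0919] min [0.5469 0.0118 0.0601] max [0.5633 0.0279 0.1197] circ [0.5555 0.0197] 0.0089
    0.1 0.13 80 mean [0.557  0.0199 0.1119] min [0.5469 0.0118 0.1001] max [0.5622 0.0279 0.1197] circ [0.5555 0.0197] 0.0089
```

Run:
```python
import cv2
t=cv2.imread('pics/top0.png');s=cv2.imread('pics/scene0.png')
f=lambda im,a,b,c,d:cv2.resize(im[b:d,a:c],(400,300),interpolation=cv2.INTER_NEAREST)
import numpy as np
a=np.hstack([f(t,275,207,355,267),f(t,410,180,490,240)])
b=np.hstack([f(s,270,225,370,300),f(t,400,255,480,315)])
cv2.imwrite('pics/z0.png',np.vstack([a,b]))
```

```text
(no output)
```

View pics/z0.png

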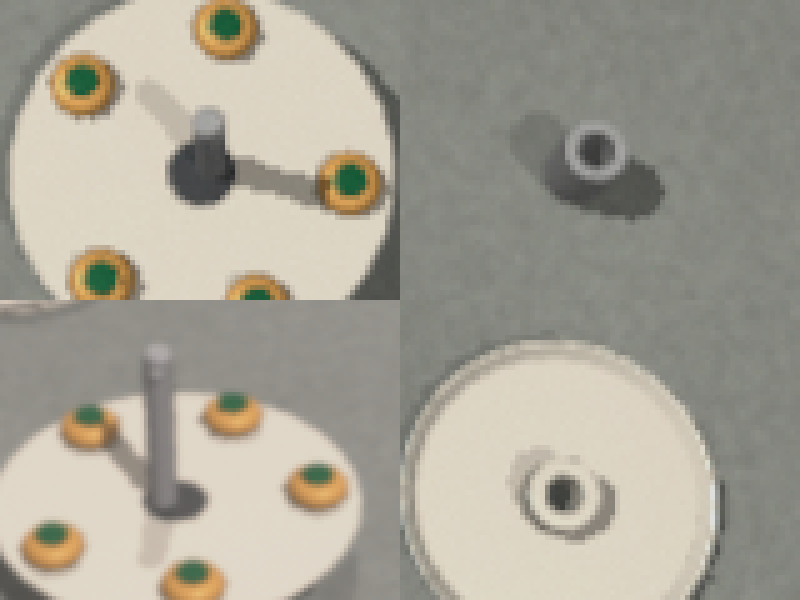

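```bash
cat >> h.py <<'E'
from scipy.spatial.transform import Rotation as Ro
def st(): 
    s=manip.sense(); s['R']=Ro.from_quat(s['tool_rot']).as_matrix(); return s
def go(p,yaw=np.pi):
    s=st(); d=s['R'].T@(np.array(p)-s['tcp_pos'])*100
    a=np.arctan2(s['R'][1,0],s['R'][0,0]); t=-(yaw-a+np.pi)%(2*np.pi)-np.pi if False else -np.degrees((yaw-a+np.pi)%(2*np.pi)-np.pi)
    print('t',round(s['t'],2),'tcp',s['tcp_pos'].round(4),'F',s['force'].round(2),'gap',round(s['finger_gap']*85.4,1),'-> cm',d.round(2),'turn',round(t,2))
E
python3 - <<'E'
from h import *
go([.625,-.288,.2]); go([.625,-.288,.12])
s=dict(np.load('top0.npz'));W=world(s)
w=W[195:290,270:365].reshape(-1,3); q=w[w[:,2]>.114]; print(len(q),q.mean(0),q.min(0),q.max(0))
# plate rim circle fit by edge of mask
m=((W[...,2]>.024)&(W[...,2]<.05)).astype(np.uint8); m[:,:270]=0;m[:,365:]=0;m[:195]=0;m[290:]=0
c=max(cv2.findContours(m,cv2.RETR_EXTERNAL,cv2.CHAIN_APPROX_NONE)[0],key=len)[:,0]
e=cv2.fitEllipse(c); print(e)
ray=np.array([(e[0][0]-s['cx'])/s['fx'],(e[0][1]-s['cy'])/s['fy'],1])@s['R']; o=-s['R'].T@s['t']
print('stand ctr',o+ray*(.03-o[2])/ray[2])
E
```

```text
t 0.1 tcp [0.1716 0.6003 0.2048] F [-0.67  0.35 -0.86] gap 85.4 -> cm [-68.03 -72.92   0.6 ] turn -15.97
t 0.1 tcp [0.1716 0.6003 0.2048] F [-0.67  0.35 -0.86] gap 85.4 -> cm [-68.03 -72.9    8.6 ] turn -15.97
67 [0.4402546  0.00602521 0.60187068] [ 0.32362007 -0.00519942  0.11459756] [0.56052014 0.02386094 1.09990636]
((314.61175537109375, 241.16024780273438), (74.36195373535156, 75.88928985595703), 83.58883666992188)
stand ctr [0.54982336 0.02229141 0.03      ]
```

Call:
drive_tool(deltas=[-68.03, -72.92, 0.6, -15.97, -68.03, -72.92, 0.6, -15.97, -68.03, -72.92, 0.6, -15.97, -68.03, -72.92, 0.6, -15.97, -68.03, -72.92, 0.6, -15.97, -68.03, -72.92, 0.6, -15.97, -68.03, -72.92, 0.6, -15.97, -68.03, -72.92, 0.6, -15.97, -68.03, -72.92, 0.6, -15.97, -68.03, -72.92, 0.6, -15.97, -68.03, -72.92, 0.6, -15.97, -68.03, -72.92, 0.6, -15.97], hand=7)

```text
t: 1.3
tcp_pos: [0.4448, 0.0643, 0.2022]
tool_rot: [0.0, 1.0, -0.001, -0.001]
force: [1.0, 1.2, -0.5]
finger_gap: 0.82
```

Run:
```python
from h import *
go([.625,-.288,.08])
```

```text
t 1.3 tcp [0.4448 0.0643 0.2022] F [ 0.95  1.17 -0.47] gap 70.0 -> cm [-18.06 -35.2   12.25] turn -0.03
```

Call:
drive_tool(deltas=[-18.0, -35.2, 1, 0, -18.0, -35.2, 1, 0, -18.0, -35.2, 1, 0, -18.0, -35.2, 1, 0, -18.0, -35.2, 1, 0, -18.0, -35.2, 1, 0, -18.0, -35.2, 12, 0, -18.0, -35.2, 12, 0, -18.0, -35.2, 12, 0, -18.0, -35.2, 12, 0, -18.0, -35.2, 12, 0, -18.0, -35.2, 12, 0])

```text
t: 2.5
tcp_pos: [0.6247, -0.2874, 0.0837]
tool_rot: [0.0, 1.0, -0.001, -0.0]
force: [-0.5, -0.5, 0.4]
finger_gap: 0.817
```

```bash
python3 - <<'E'
from h import *
go([.625,-.288,.019])
snap('scene','s1');s=snap('top','t1')
E
python3 - <<'E'
import cv2,numpy as np
f=lambda im,a,b,c,d:cv2.resize(im[b:d,a:c],(400,400),interpolation=cv2.INTER_NEAREST)
import os
os.chdir('.')
cv2.imwrite('pics/z1.png',np.hstack([f(cv2.imread('pics/t1.png'),390,150,510,270),f(cv2.imread('pics/s1.png'),130,160,250,280)]))
E
```

```text
t 2.5 tcp [ 0.6247 -0.2874  0.0837] F [-0.49 -0.53  0.44] gap 69.7 -> cm [-0.03 -0.04  6.47] turn -0.0
```

View pics/z1.png

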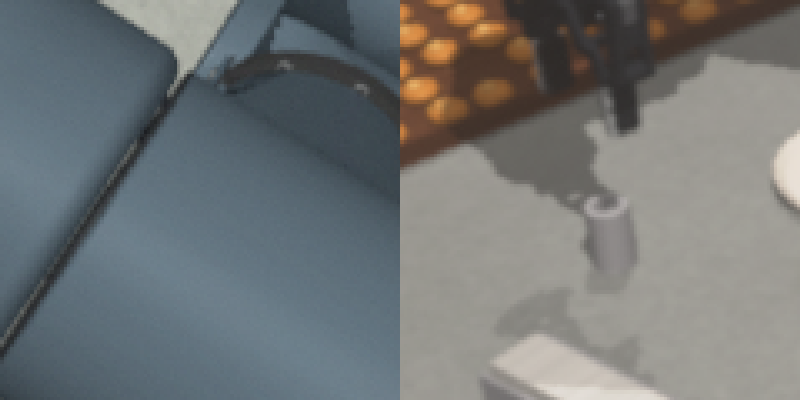

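The top camera is blocked by the arm. The scene view shows the open fingers above the sleeve, crop (610,205), so I'll go down and grip.

Call:
drive_tool(deltas=[0, 0, 3, 0, 0, 0, 6.5, 0, 0, 0, 6.5, 0, 0, 0, 6.5, 0])

```text
t: 3.0
tcp_pos: [0.6258, -0.2871, 0.0217]
tool_rot: [-0.001, 1.0, -0.002, 0.001]
force: [0.0, -0.3, -0.1]
finger_gap: 0.818
```

Call:
drive_tool(deltas=[0, 0, 0, 0, 0, 0, 0, 0, 0, 0, 0, 0, 0, 0, 0, 0, 0, 0, 0, 0, 0, 0, 0, 0], hand=2, squeeze=40)

```text
t: 3.6
tcp_pos: [0.6258, -0.2871, 0.0217]
tool_rot: [-0.001, 1.0, -0.002, 0.001]
force: [0.2, 0.3, 0.7]
finger_gap: 0.236
```

Run:
```python
from h import *
go([.625,-.288,.019])
go([.553,.017,.2])
```

```text
t 3.6 tcp [ 0.6258 -0.2871  0.0217] F [0.21 0.29 0.69] gap 20.2 -> cm [ 0.08 -0.09  0.27] turn 0.08
t 3.6 tcp [ 0.6258 -0.2871  0.0217] F [0.21 0.29 0.69] gap 20.2 -> cm [  7.19  30.35 -17.96] turn 0.08
```

Run:
```python
from h import *
snap('scene','s2')
im=cv2.imread('pics/s2.png'); cv2.imwrite('pics/z2.png',cv2.resize(im[150:270,120:280],(800,600),interpolation=cv2.INTER_CUBIC))
```

```text
(no output)
```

View pics/z2.png

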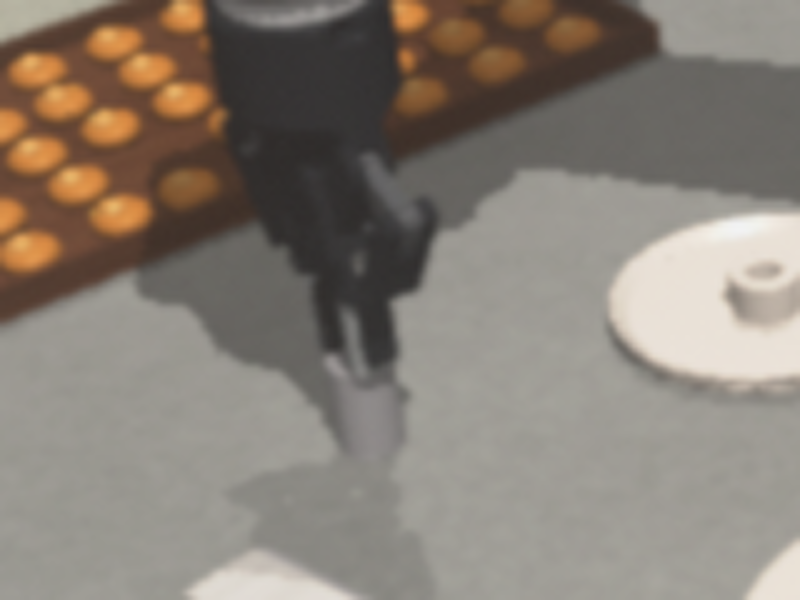

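Run:
```python
from h import *
s=dict(np.load('s2.npz'));W=world(s)
for v in range(205,246,3):
    print(v,[tuple((W[v,u]*1000).round().astype(int).tolist()) for u in range(182,204,3)])
```

```text
205 [(633, -300, 85), (629, -295, 86), (639, -263, 104), (639, -250, 109), (638, -239, 113), (633, -236, 113), (619, -249, 101), (615, -244, 101)]
208 [(635, -299, 80), (629, -298, 77), (637, -268, 94), (637, -255, 99), (638, -241, 106), (628, -247, 99), (620, -249, 94), (540, -380, 2)]
211 [(636, -300, 71), (629, -300, 68), (638, -269, 86), (633, -266, 85), (638, -244, 97), (621, -262, 82), (554, -372, 3), (543, -377, -4)]
214 [(636, -302, 63), (632, -297, 63), (636, -274, 76), (634, -266, 78), (630, -261, 79), (623, -261, 75), (560, -363, 2), (552, -363, -2)]
217 [(637, -302, 56), (634, -294, 58), (638, -275, 69), (631, -274, 66), (631, -261, 72), (623, -263, 67), (566, -354, 0), (561, -348, 1)]
220 [(604, -370, 2), (636, -293, 52), (625, -302, 43), (633, -272, 60), (630, -266, 61), (623, -266, 58), (572, -346, -2), (570, -335, 2)]
223 [(610, -362, 0), (639, -290, 47), (635, -284, 48), (636, -269, 55), (631, -266, 54), (620, -272, 46), (579, -335, -1), (577, -324, 2)]
226 [(618, -349, 1), (638, -294, 37), (638, -281, 43), (632, -278, 41), (627, -276, 40), (620, -275, 37), (586, -324, -2), (583, -316, 1)]
229 [(626, -336, 3), (617, -338, -2), (638, -284, 34), (633, -280, 33), (628, -275, 33), (621, -275, 30), (595, -310, 1), (589, -307, 0)]
232 [(630, -331, -1), (624, -328, -2), (639, -285, 26), (634, -281, 25), (629, -276, 25), (621, -278, 21), (601, -302, -1), (597, -296, 0)]
235 [(636, -322, -1), (631, -316, -1), (639, -286, 17), (636, -278, 20), (632, -274, 20), (625, -273, 17), (614, -280, 8), (602, -288, -1)]
238 [(644, -307, 2), (639, -304, 0), (639, -290, 7), (635, -284, 9), (629, -281, 7), (625, -275, 8), (618, -274, 5), (610, -276, 0)]
241 [(650, -298, 1), (646, -293, 1), (640, -291, -1), (636, -284, 1), (632, -279, 1), (626, -275, 1), (620, -274, -2), (617, -266, 1)]
244 [(655, -291, -1), (651, -285, -1), (649, -275, 4), (643, -273, 2), (636, -272, -1), (632, -266, 0), (626, -264, -2), (624, -255, 1)]
```

Call:
drive_tool(deltas=[0, 0, -3, 0, 0, 0, -3, 0])

```text
t: 3.85
tcp_pos: [0.6281, -0.2886, 0.0549]
tool_rot: [-0.001, 1.0, -0.004, 0.004]
force: [1.8, -1.4, 0.6]
finger_gap: 0.234
```

Run:
```python
from h import *
go([.625,-.288,.019])
snap('scene','s3')
im=cv2.imread('pics/s3.png'); cv2.imwrite('pics/z3.png',cv2.resize(im[150:270,120:280],(800,600),interpolation=cv2.INTER_CUBIC))
```

```text
t 3.85 tcp [ 0.6281 -0.2886  0.0549] F [ 1.84 -1.38  0.65] gap 20.0 -> cm [0.34 0.09 3.59] turn 0.08
```

View pics/z3.png

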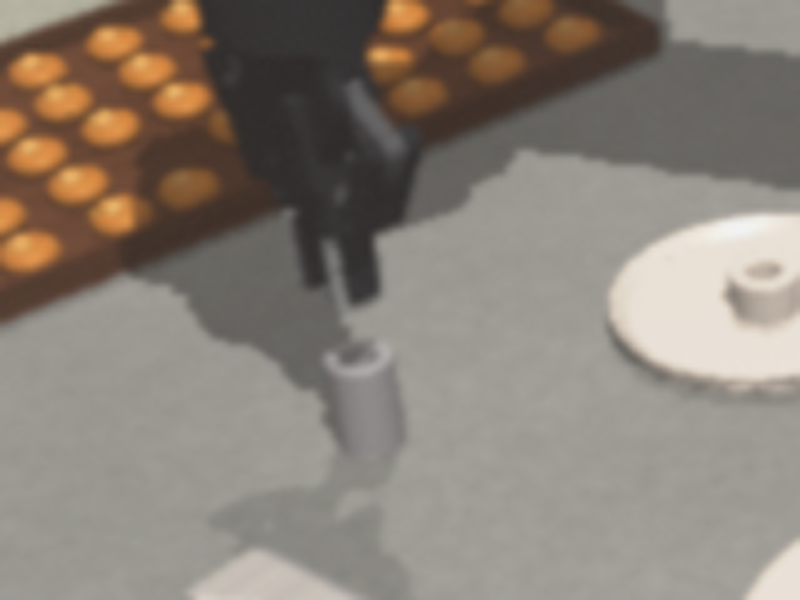

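Run:
```python
from h import *
s=dict(np.load('s3.npz'));W=world(s)
for v in range(198,216,1):
    print(v,[tuple((W[v,u]*1000).round().astype(int).tolist()) for u in range(179,198,2)])
```

```text
198 [(638, -298, 106), (634, -298, 104), (630, -296, 103), (639, -270, 118), (635, -269, 116), (641, -249, 127), (630, -261, 118), (623, -266, 113), (528, -433, 3), (520, -438, -3)]
199 [(639, -298, 104), (634, -298, 101), (630, -297, 100), (638, -273, 114), (636, -267, 115), (632, -266, 114), (629, -264, 114), (623, -267, 110), (528, -434, 0), (524, -431, -1)]
200 [(639, -298, 101), (634, -299, 99), (627, -303, 94), (638, -274, 111), (635, -270, 111), (634, -265, 113), (629, -264, 111), (624, -266, 108), (534, -423, 4), (526, -428, -2)]
201 [(637, -303, 96), (634, -300, 95), (630, -298, 95), (641, -269, 112), (635, -271, 109), (634, -265, 110), (629, -266, 108), (627, -261, 109), (536, -421, 3), (533, -417, 3)]
202 [(638, -301, 95), (635, -298, 95), (630, -299, 92), (639, -273, 107), (637, -269, 108), (636, -262, 110), (629, -266, 106), (623, -269, 102), (617, -271, 99), (532, -419, -1)]
203 [(639, -300, 93), (636, -298, 92), (631, -298, 90), (642, -269, 107), (635, -273, 103), (633, -267, 105), (633, -260, 107), (626, -265, 102), (622, -263, 101), (535, -413, 0)]
204 [(640, -300, 9
[... 1346 characters left out ...]
2, -381, 3), (557, -380, 1)]
212 [(589, -409, 0), (586, -405, 0), (581, -404, -1), (578, -400, -1), (576, -395, 0), (636, -268, 83), (569, -388, 0), (564, -387, -2), (563, -379, 2), (559, -377, 1)]
213 [(590, -407, -1), (587, -403, -1), (585, -397, 1), (582, -393, 1), (578, -392, 0), (574, -389, -1), (570, -386, -1), (569, -378, 2), (564, -378, 0), (560, -376, -1)]
214 [(594, -401, 0), (592, -395, 2), (590, -389, 4), (583, -392, 0), (582, -384, 2), (577, -383, 1), (573, -382, -1), (571, -375, 2), (566, -376, -1), (565, -368, 2)]
215 [(597, -395, 2), (593, -394, 0), (588, -393, -2), (587, -385, 2), (584, -382, 1), (579, -380, 0), (577, -375, 1), (574, -371, 2), (570, -369, 1), (566, -367, 0)]
```

Run:
```python
from h import *
s=dict(np.load('s3.npz'));W=world(s)
w=W[100:216,140:240].reshape(-1,3)
w=w[(abs(w[:,0]-.628)<.07)&(abs(w[:,1]+.288)<.08)&(w[:,2]>.055)]
for z in np.arange(.075,.26,.008):
    q=w[(w[:,2]>z)&(w[:,2]<z+.008)]
    if len(q): print(round(z,3),len(q),np.percentile(q,[2,98],axis=0)[:,:2].round(3).T.tolist())
```

```text
0.075 13 [[0.619, 0.636], [-0.301, -0.27]]
0.083 35 [[0.624, 0.64], [-0.301, -0.265]]
0.091 56 [[0.619, 0.64], [-0.305, -0.263]]
0.099 56 [[0.622, 0.64], [-0.303, -0.263]]
0.107 55 [[0.621, 0.641], [-0.302, -0.261]]
0.115 37 [[0.626, 0.64], [-0.307, -0.262]]
0.123 66 [[0.62, 0.643], [-0.32, -0.245]]
0.131 88 [[0.618, 0.641], [-0.329, -0.241]]
0.139 72 [[0.618, 0.643], [-0.334, -0.237]]
0.147 127 [[0.618, 0.645], [-0.337, -0.232]]
0.155 112 [[0.618, 0.645], [-0.341, -0.229]]
0.163 126 [[0.619, 0.645], [-0.346, -0.223]]
0.171 147 [[0.617, 0.648], [-0.347, -0.222]]
0.179 140 [[0.622, 0.647], [-0.34, -0.225]]
0.187 107 [[0.62, 0.647], [-0.301, -0.244]]
0.195 61 [[0.619, 0.639], [-0.282, -0.244]]
0.203 52 [[0.611, 0.659], [-0.269, -0.246]]
0.211 133 [[0.603, 0.664], [-0.291, -0.248]]
0.219 146 [[0.6, 0.665], [-0.295, -0.248]]
0.227 145 [[0.602, 0.665], [-0.291, -0.248]]
0.235 151 [[0.599, 0.664], [-0.294, -0.248]]
0.243 155 [[0.604, 0.664], [-0.289, -0.248]]
0.251 218 [[0.595, 0.664], [-0.306, -0.251]]
0.259 101 [[0.601, 0.659], [-0.285, -0.252]]
```

The fingers closed to 20 mm above the sleeve. Depth puts the real tips about 26 mm above the reported TCP, so I'll correct by going lower.

Call:
drive_tool(deltas=[0.3, 0, 0, 0, 0.3, 0.05, 0, 0, 0.3, 0.05, 0, 0, 0.3, 0.05, 1, 0, 0.3, 0.05, 3, 0, 0.3, 0.05, 4.5, 0, 0.3, 0.05, 5.8, 0, 0.3, 0.05, 5.8, 0], hand=6.5)

```text
t: 4.7
tcp_pos: [0.6228, -0.2868, -0.0075]
tool_rot: [-0.001, 1.0, -0.002, 0.001]
force: [-0.8, -0.9, -0.3]
finger_gap: 0.764
```

Call:
drive_tool(deltas=[0, 0, 0, 0, 0, 0, 0, 0, 0, 0, 0, 0, 0, 0, 0, 0, 0, 0, 0, 0], hand=2, squeeze=40)

```text
t: 5.2
tcp_pos: [0.6233, -0.2871, -0.0068]
tool_rot: [-0.001, 1.0, -0.002, 0.002]
force: [-0.1, -0.1, 2.1]
finger_gap: 0.343
```

Run:
```python
from h import *
go([.625,-.288,.019])
snap('scene','s4')
im=cv2.imread('pics/s4.png'); cv2.imwrite('pics/z4.png',cv2.resize(im[150:270,120:280],(800,600),interpolation=cv2.INTER_CUBIC))
```

```text
t 5.2 tcp [ 0.6233 -0.2871 -0.0068] F [-0.1  -0.11  2.1 ] gap 29.3 -> cm [-0.18 -0.1  -2.58] turn 0.08
```

View pics/z4.png

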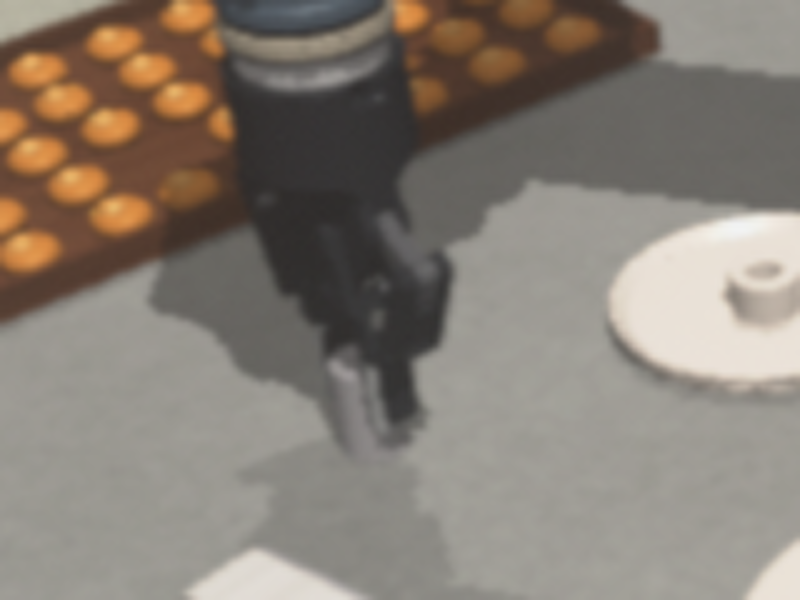

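Call:
drive_tool(deltas=[0, 0, 0, 0, 0, 0, 0, 0, 0, 0, -0.7, 0, 0, 0, -0.7, 0, 0, 0, -0.7, 0], hand=4)

```text
t: 5.75
tcp_pos: [0.6235, -0.2872, 0.0007]
tool_rot: [-0.001, 1.0, -0.002, 0.002]
force: [0.1, 0.1, -0.1]
finger_gap: 0.463
```

Call:
drive_tool(deltas=[0, 0, 0, 0, 0, 0, 0, 0, 0, 0, 0, 0, 0, 0, 0, 0], hand=2, squeeze=50)

```text
t: 6.15
tcp_pos: [0.6238, -0.2874, 0.0009]
tool_rot: [-0.001, 1.0, -0.002, 0.002]
force: [0.6, -0.0, 2.6]
finger_gap: 0.334
```

Run:
```python
from h import *
go([.553,.017,.10+.006])
snap('scene','s5')
im=cv2.imread('pics/s5.png'); cv2.imwrite('pics/z5.png',cv2.resize(im[150:270,120:280],(800,600),interpolation=cv2.INTER_CUBIC))
```

```text
t 6.15 tcp [ 0.6238 -0.2874  0.0009] F [ 0.65 -0.03  2.57] gap 28.5 -> cm [  6.99  30.4  -10.69] turn 0.08
```

View pics/z5.png

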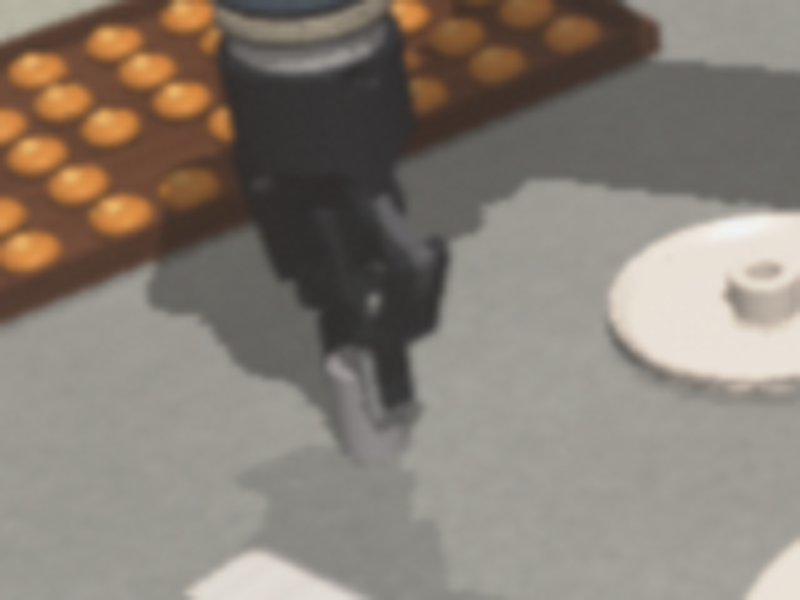

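Call:
drive_tool(deltas=[0, 0, -5, 0, 0, 0, -10, 0, 0, 0, -14, 0, 7.0, 30.4, -14, 0, 7.0, 30.4, -14, 0, 7.0, 30.4, -14, 0, 7.0, 30.4, -14, 0, 7.0, 30.4, -14, 0, 7.0, 30.4, -14, 0, 7.0, 30.4, -14, 0, 7.0, 30.4, -14, 0, 7.0, 30.4, -14, 0])

```text
t: 7.4
tcp_pos: [0.5534, 0.0165, 0.139]
tool_rot: [-0.001, 1.0, -0.003, 0.002]
force: [0.6, -1.0, -1.1]
finger_gap: 0.333
```

Run:
```python
from h import *
go([.553,.017,.125])
snap('top','t6')
s=snap('scene','s6')
im=cv2.imread('pics/s6.png'); cv2.imwrite('pics/z6.png',cv2.resize(im[180:320,230:400],(800,600),interpolation=cv2.INTER_CUBIC))
W=world(s); w=W[180:320,230:400].reshape(-1,3); 
w=w[(abs(w[:,0]-.553)<.04)&(abs(w[:,1]-.017)<.04)]
for z in np.arange(.05,.24,.006):
    q=w[(w[:,2]>z)&(w[:,2]<z+.006)]
    if len(q)>2: print(round(z,3),len(q),q.mean(0)[:2].round(4),np.percentile(q,[3,97],axis=0)[:,:2].round(3).T.tolist())
```

```text
t 7.4 tcp [0.5534 0.0165 0.139 ] F [ 0.55 -0.99 -1.08] gap 28.4 -> cm [0.04 0.06 1.4 ] turn 0.1
0.05 17 [0.5572 0.021 ] [[0.55, 0.561], [0.015, 0.024]]
0.056 20 [0.5578 0.0205] [[0.55, 0.562], [0.014, 0.025]]
0.062 24 [0.5572 0.0211] [[0.55, 0.561], [0.014, 0.025]]
0.068 18 [0.5579 0.0202] [[0.55, 0.562], [0.015, 0.025]]
0.074 16 [0.5581 0.0211] [[0.553, 0.562], [0.015, 0.025]]
0.08 21 [0.5579 0.0206] [[0.552, 0.562], [0.016, 0.024]]
0.086 14 [0.5588 0.0206] [[0.554, 0.563], [0.017, 0.024]]
0.092 20 [0.5581 0.0214] [[0.553, 0.562], [0.016, 0.025]]
0.098 17 [0.5578 0.0214] [[0.552, 0.562], [0.017, 0.025]]
0.104 22 [0.5579 0.0207] [[0.551, 0.561], [0.013, 0.025]]
0.11 24 [0.5578 0.0209] [[0.551, 0.563], [0.013, 0.025]]
0.116 26 [0.5557 0.0184] [[0.55, 0.563], [0.014, 0.024]]
0.134 6 [0.5636 0.0248] [[0.553, 0.569], [0.019, 0.029]]
0.14 48 [0.5625 0.0256] [[0.547, 0.571], [0.013, 0.031]]
0.146 35 [0.5643 0.0242] [[0.551, 0.571], [0.013, 0.031]]
0.152 51 [0.5629 0.0252] [[0.549, 0.57], [0.008, 0.033]]
0.158 40 [0.5649 0.0231] [[0.552, 0.57], [0.008, 0.031]]
0.164 46 [0.5639 0.0236] [[0.549, 0.571], [-0.001, 0.038]]
0.17 59 [0.5622 0.0236] [[0.548, 0.571], [-0.002, 0.043]]
0.176 97 [0.5615 0.023 ] [[0.549, 0.571], [-0.009, 0.045]]
0.182 113 [0.5596 0.0189] [[0.547, 0.569], [-0.0, 0.044]]
0.188 69 [0.5569 0.0205] [[0.544, 0.565], [-0.005, 0.045]]
0.194 78 [0.5573 0.0186] [[0.545, 0.565], [-0.008, 0.045]]
0.2 56 [0.5574 0.012 ] [[0.542, 0.566], [-0.004, 0.044]]
0.206 62 [0.5599 0.0116] [[0.545, 0.567], [-0.013, 0.045]]
0.212 99 [0.5591 0.0123] [[0.545, 0.567], [-0.02, 0.046]]
0.218 69 [0.5618 0.0141] [[0.545, 0.567], [-0.021, 0.054]]
0.224 49 [0.5615 0.0189] [[0.546, 0.569], [-0.022, 0.056]]
0.23 100 [0.5597 0.0276] [[0.545, 0.571], [-0.003, 0.043]]
0.236 60 [0.5626 0.029 ] [[0.541, 0.571], [-0.001, 0.042]]
```

View pics/z6.png

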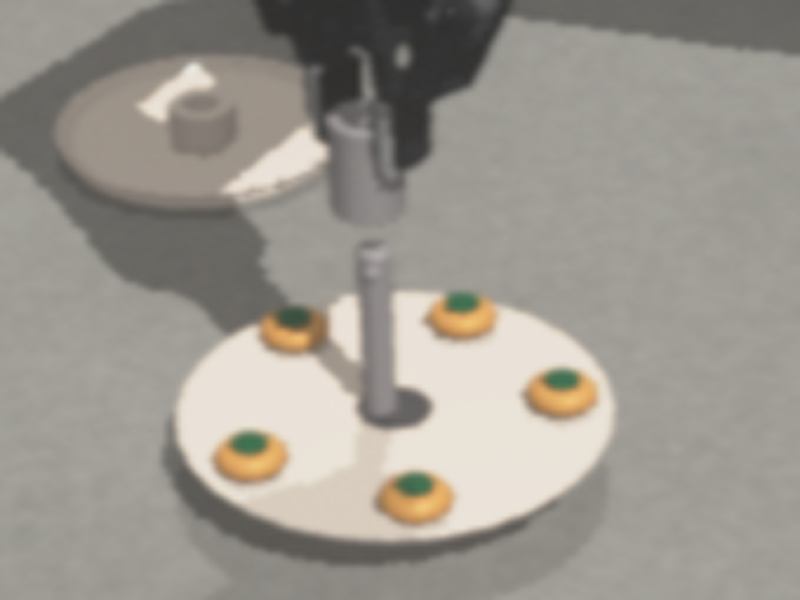

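View pics/t6.png

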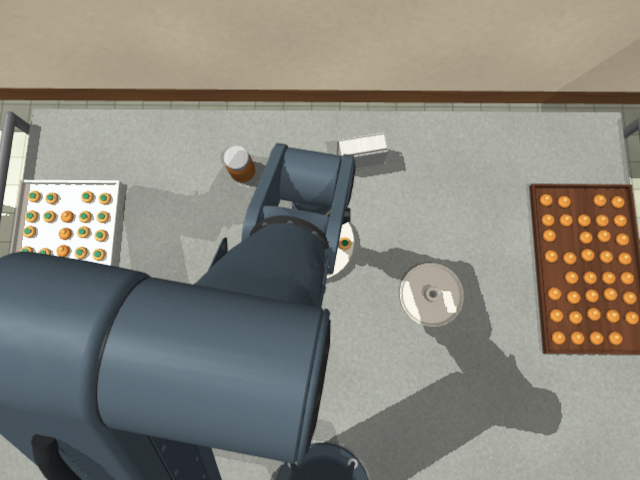

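```bash
cat >> h.py <<'E'
from scipy.optimize import least_squares
def cyl(w,r,zl,zh,c0,rad=None):
    q=w[(w[:,2]>zl)&(w[:,2]<zh)]; q=q[np.hypot(*(q[:,:2]-c0).T)<(rad or r*1.3)]
    f=least_squares(lambda c:np.hypot(*(q[:,:2]-c).T)-r,c0,loss='soft_l1',f_scale=.001)
    return f.x.round(4),len(q),np.abs(f.fun).mean().round(4)
E
python3 - <<'E'
from h import *
s=dict(np.load('s6.npz'));W=world(s)
w=W[180:320,230:400].reshape(-1,3)
print('post',cyl(w,.007,.045,.112,[.5534,.017],.012), cyl(w,.007,.08,.115,[.5534,.017],.012))
g=s['frame'].astype(int)
m=np.zeros((480,640),bool);m[180:320,230:400]=1
m&=g.sum(2)>200  # exclude black fingers
w2=W[m]
print('sleeve',cyl(w2,.015,.139,.165,[.5534,.017],.021),cyl(w2,.015,.139,.15,[.5534,.017],.021),cyl(w2,.015,.15,.165,[.5534,.017],.021))
s=dict(np.load('top0.npz'));W=world(s)
w=W[195:290,270:365].reshape(-1,3);w=w[w[:,2]<.2]; q=w[w[:,2]>.114]; print(len(q),q.mean(0))
print('post top',cyl(w,.007,.05,.112,[.5534,.017],.012))
E
```

```text
post (array([0.5543, 0.0168]), 209, np.float64(0.001)) (array([0.5545, 0.0167]), 111, np.float64(0.0011))
sleeve (array([0.5552, 0.0161]), 180, np.float64(0.001)) (array([0.5557, 0.0159]), 74, np.float64(0.0008)) (array([0.555 , 0.0163]), 106, np.float64(0.0011))
34 [0.55345871 0.01691971 0.11848312]
post top (array([0.5546, 0.0173]), 34, np.float64(0.0003))
```

Call:
drive_tool(deltas=[0.1, 0.1, 0.6, 0, 0.1, 0.1, 1.2, 0, 0.1, 0.1, 1.6, 0, 0.1, 0.1, 1.9, 0, 0.1, 0.1, 2.1, 0, 0.1, 0.1, 2.3, 0, 0.1, 0.1, 2.5, 0])

```text
t: 8.2
tcp_pos: [0.5529, 0.0164, 0.114]
tool_rot: [0.0, 1.0, -0.003, 0.003]
force: [0.9, 0.9, -0.7]
finger_gap: 0.334
```

Call:
drive_tool(deltas=[0, 0, 0.2, 0, 0, 0, 0.4, 0, 0, 0, 0.6, 0, 0, 0, 0.7, 0])

```text
t: 8.6
tcp_pos: [0.5528, 0.0164, 0.1068]
tool_rot: [0.0, 1.0, -0.003, 0.003]
force: [-0.1, -1.3, -1.5]
finger_gap: 0.333
```

Run:
```python
from h import *
go([.553,.017,.125])
s=snap('scene','s7')
im=cv2.imread('pics/s7.png'); cv2.imwrite('pics/z7.png',cv2.resize(im[180:320,230:400],(800,600),interpolation=cv2.INTER_CUBIC))
```

```text
t 8.6 tcp [0.5528 0.0164 0.1068] F [-0.08 -1.3  -1.49] gap 28.4 -> cm [-0.03  0.05 -1.82] turn -0.01
```

View pics/z7.png

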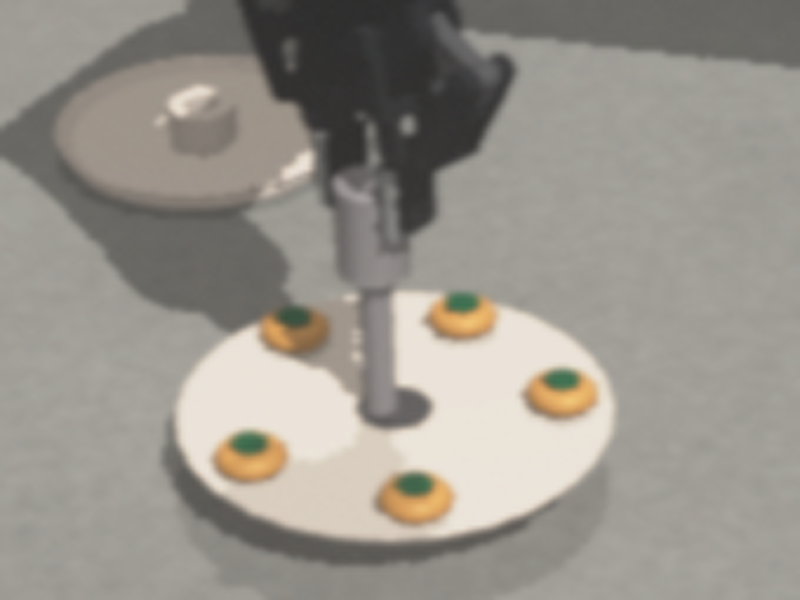

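The sleeve is threaded on the post, crop (372,280), so I'll carry on down.

Call:
drive_tool(deltas=[0, 0, 0.3, 0, 0, 0, 0.6, 0, 0, 0, 0.9, 0, 0, 0, 1.2, 0, 0, 0, 1.4, 0])

```text
t: 9.15
tcp_pos: [0.5528, 0.0164, 0.0923]
tool_rot: [0.0, 1.0, -0.003, 0.002]
force: [-1.2, -0.4, -0.8]
finger_gap: 0.336
```

Call:
drive_tool(deltas=[0, 0, 0.5, 0, 0, 0, 1.0, 0, 0, 0, 1.5, 0, 0, 0, 2.0, 0, 0, 0, 2.5, 0, 0, 0, 3, 0, 0, 0, 3.3, 0])

```text
t: 9.85
tcp_pos: [0.5528, 0.0162, 0.0587]
tool_rot: [0.0, 1.0, -0.003, 0.002]
force: [-0.4, 1.4, -0.6]
finger_gap: 0.334
```

Call:
drive_tool(deltas=[0, 0, 0.4, 0, 0, 0, 0.8, 0, 0, 0, 1.2, 0, 0, 0, 1.6, 0, 0, 0, 1.9, 0, 0, 0, 2.1, 0, 0, 0, 2.2, 0])

```text
t: 10.55
tcp_pos: [0.5528, 0.0161, 0.0365]
tool_rot: [0.0, 1.0, -0.003, 0.002]
force: [-0.8, 0.1, -1.1]
finger_gap: 0.331
```

Run:
```python
from h import *
go([.553,.017,.031])
s=snap('scene','s8')
im=cv2.imread('pics/s8.png'); cv2.imwrite('pics/z8.png',cv2.resize(im[180:320,230:400],(800,600),interpolation=cv2.INTER_CUBIC))
```

```text
t 10.55 tcp [0.5528 0.0161 0.0365] F [-0.82  0.07 -1.07] gap 28.3 -> cm [-0.02  0.09  0.55] turn -0.01
```

View pics/z8.png

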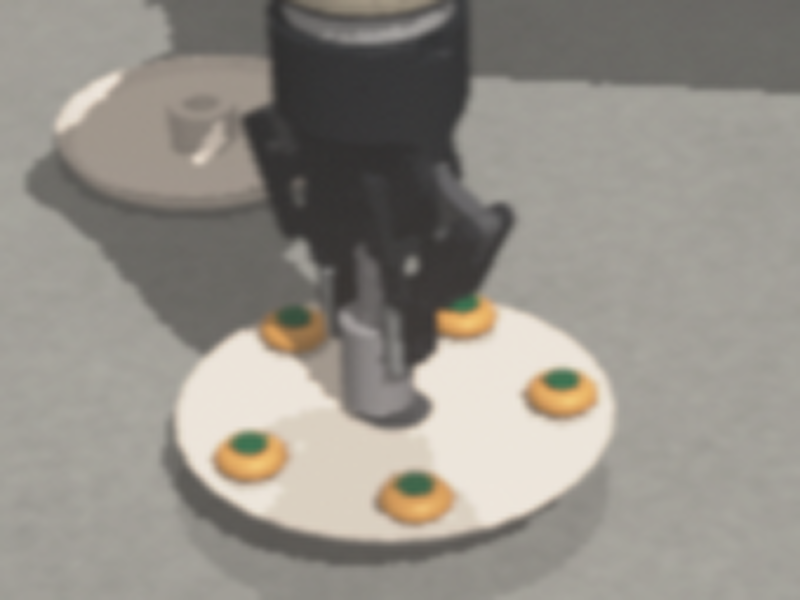

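Call:
drive_tool(deltas=[0, 0, 0.1, 0, 0, 0, 0.2, 0, 0, 0, 0.3, 0, 0, 0, 0.35, 0])

```text
t: 11.0
tcp_pos: [0.5528, 0.0161, 0.0329]
tool_rot: [0.0, 1.0, -0.003, 0.002]
force: [0.0, 1.5, -2.0]
finger_gap: 0.332
```

Call:
drive_tool(deltas=[0, 0, 0.05, 0, 0, 0, 0.1, 0, 0, 0, 0.15, 0])

```text
t: 11.3
tcp_pos: [0.5528, 0.0161, 0.0314]
tool_rot: [0.0, 1.0, -0.003, 0.002]
force: [-0.6, -0.2, -1.4]
finger_gap: 0.334
```

Call:
drive_tool(deltas=[0, 0, 0.05, 0, 0, 0, 0.1, 0, 0, 0, 0.1, 0])

```text
t: 11.6
tcp_pos: [0.553, 0.016, 0.0309]
tool_rot: [0.0, 1.0, -0.003, 0.002]
force: [-1.1, -0.8, 4.1]
finger_gap: 0.331
```

Call:
drive_tool(deltas=[0, 0, 0, 0, 0, 0, 0, 0, 0, 0, 0, 0, 0, 0, -0.2, 0, 0, 0, -3, 0, 0, 0, -8, 0, 0, 0, -12, 0, 0, 0, -12, 0], hand=4.4)

```text
t: 12.4
tcp_pos: [0.5567, 0.0162, 0.1566]
tool_rot: [-0.0, 1.0, -0.004, 0.008]
force: [0.6, 0.2, 0.5]
finger_gap: 0.515
```

Run:
```python
from h import *
s=snap('scene','s9')
im=cv2.imread('pics/s9.png'); cv2.imwrite('pics/z9.png',cv2.resize(im[180:320,230:400],(800,600),interpolation=cv2.INTER_CUBIC))
W=world(s); w=W[225:320,260:370].reshape(-1,3)
print('post',cyl(w,.007,.082,.113,[.5534,.017],.012),'sleeve',cyl(w,.015,.04,.072,[.5534,.017],.021))
q=w[np.hypot(*(w[:,:2]-[.5545,.017]).T)<.015]; print(np.histogram(q[:,2],bins=np.arange(.02,.13,.005)))
o=dict(np.load('top0.npz')); Wt=world(o); wt=Wt[255:333,395:470].reshape(-1,3)
ws=world(dict(np.load('scene0.npz')))[185:235,235:312].reshape(-1,3)
print('hub',cyl(wt,.017,.008,.022,[.432,-.248],.021),cyl(ws,.017,.009,.021,[.432,-.248],.021))
# rim ellipse in top
go([.432,-.248,.15])
```

```text
post (array([0.5543, 0.0164]), 97, np.float64(0.0013)) sleeve (array([0.5545, 0.0162]), 210, np.float64(0.0011))
(array([ 0,  4, 21, 24, 13, 27, 24, 27, 18, 18, 34, 69, 14, 16, 16, 15, 15,
       15, 18, 30,  1]), array([0.02 , 0.025, 0.03 , 0.035, 0.04 , 0.045, 0.05 , 0.055, 0.06 ,
       0.065, 0.07 , 0.075, 0.08 , 0.085, 0.09 , 0.095, 0.1  , 0.105,
       0.11 , 0.115, 0.12 , 0.125]))
hub (array([ 0.4324, -0.2474]), 50, np.float64(0.0035)) (array([ 0.4313, -0.2486]), 80, np.float64(0.0026))
t 12.45 tcp [0.5547 0.0164 0.154 ] F [-0.35 -0.12 -0.83] gap 44.0 -> cm [ 12.27 -26.44   0.43] turn -0.01
```

View pics/z9.png

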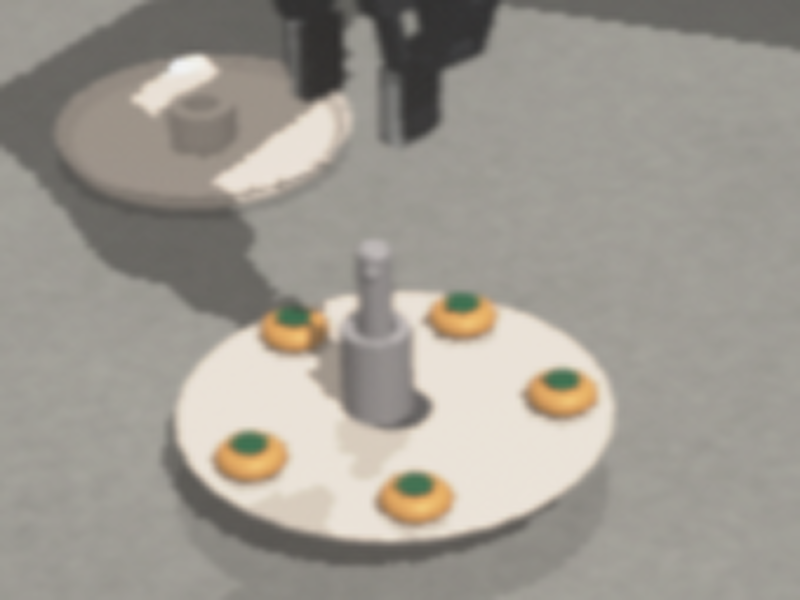

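Run:
```python
from h import *
for n,tcp in(('s9',.1555),('s7',.1068)):
    s=dict(np.load(n+'.npz'));W=world(s);g=s['frame'].sum(2)
    m=(g<170)&(W[...,2]>tcp)&(abs(W[...,0]-.554)<.03)&(abs(W[...,1]-.016)<.06)
    w=W[m]
    for lo,hi in((.016,.08),(-.05,.016)):
        q=np.sort(w[(w[:,1]>lo)&(w[:,1]<hi)][:,2]); print(n,'tip-tcp',(q[:12]-tcp).round(4))
```

```text
s9 tip-tcp [0.0469 0.0486 0.049  0.0497 0.0507 0.0508 0.0519 0.0522 0.0523 0.0524
 0.0526 0.0527]
s9 tip-tcp [0.0318 0.0323 0.0326 0.0334 0.0334 0.0342 0.0348 0.0352 0.0352 0.0363
 0.0365 0.0366]
s7 tip-tcp [0.0462 0.0473 0.0477 0.0482 0.0485 0.0488 0.0492 0.0492 0.05   0.0512
 0.0515 0.0523]
s7 tip-tcp [0.0452 0.046  0.0465 0.0467 0.0474 0.0482 0.0485 0.0486 0.0488 0.0495
 0.0496 0.0498]
```

Call:
drive_tool(deltas=[12.3, -26.4, 0.5, 0, 12.3, -26.4, 0.5, 0, 12.3, -26.4, 0.5, 0, 12.3, -26.4, 0.5, 0, 12.3, -26.4, 0.5, 0, 12.3, -26.4, 0.5, 0, 12.3, -26.4, 0.5, 0, 12.3, -26.4, 3.5, 0, 12.3, -26.4, 7, 0, 12.3, -26.4, 10, 0, 12.3, -26.4, 10, 0], hand=6)

```text
t: 13.55
tcp_pos: [0.4299, -0.2447, 0.0503]
tool_rot: [-0.0, 1.0, 0.001, 0.002]
force: [-1.2, 0.6, 0.2]
finger_gap: 0.701
```

Run:
```python
from h import *
go([.432,-.248,-.012])
s=snap('scene','s10')
im=cv2.imread('pics/s10.png'); cv2.imwrite('pics/z10.png',cv2.resize(im[130:250,200:360],(800,600),interpolation=cv2.INTER_CUBIC))
```

```text
t 13.55 tcp [ 0.4299 -0.2447  0.0503] F [-1.22  0.62  0.2 ] gap 59.9 -> cm [-0.18 -0.33  6.23] turn 0.01
```

View pics/z10.png

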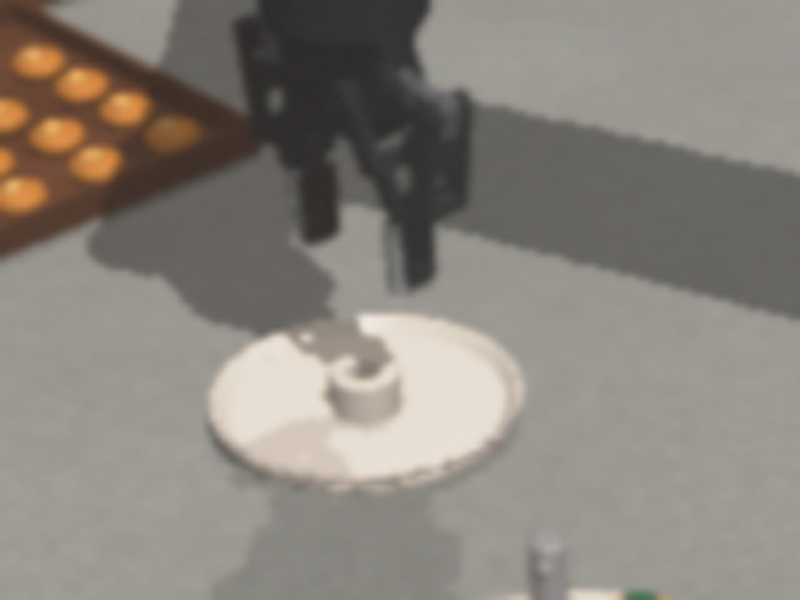

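Run:
```python
from h import *
s=dict(np.load('s10.npz'));W=world(s)
for v in range(172,190,1): print(v,[tuple((W[v,u]*1000).round().astype(int).tolist()) for u in (261,263,265,278,280,282,284,286)])
```

```text
172 [(438, -273, 100), (432, -273, 98), (427, -273, 96), (442, -205, 127), (440, -201, 128), (442, -191, 133), (443, -183, 136), (439, -181, 135)]
173 [(437, -274, 97), (431, -275, 94), (423, -278, 90), (441, -207, 124), (439, -201, 125), (444, -189, 132), (440, -187, 131), (438, -182, 132)]
174 [(438, -273, 95), (430, -277, 90), (427, -273, 91), (441, -207, 121), (439, -203, 122), (440, -194, 126), (442, -185, 130), (424, -200, 118)]
175 [(437, -275, 92), (431, -276, 89), (427, -273, 88), (439, -209, 117), (435, -208, 116), (437, -198, 121), (428, -203, 116), (426, -197, 117)]
176 [(439, -273, 91), (432, -275, 87), (427, -274, 85), (439, -210, 114), (435, -208, 114), (435, -201, 117), (428, -203, 113), (424, -200, 113)]
177 [(437, -276, 86), (433, -274, 85), (423, -280, 79), (438, -211, 111), (438, -204, 114), (439, -196, 117), (426, -206, 108), (424, -201, 110)]
178 [(435, -279, 82), (431, -277, 80), (341, -391, 1), (441, -208, 111), (439, -203, 113), (433, -203, 110), (429, -201, 109), (424, -201, 107)]
179 [(348, -400, -2), (347, -391, 1), (345, -386, 2), (439, -210, 107), (439, 
[... 756 characters left out ...]
426, -199, 94)]
185 [(370, -371, 0), (366, -368, 0), (364, -363, 1), (441, -210, 93), (436, -209, 91), (434, -204, 92), (430, -202, 92), (424, -202, 89)]
186 [(373, -367, 0), (371, -361, 2), (365, -361, 0), (443, -207, 92), (438, -206, 90), (434, -204, 90), (431, -201, 90), (331, -318, 3)]
187 [(379, -360, 3), (373, -359, 1), (369, -357, 0), (442, -209, 88), (436, -209, 86), (438, -200, 90), (424, -210, 81), (332, -317, 1)]
188 [(378, -361, -1), (376, -355, 1), (372, -352, 0), (441, -211, 85), (435, -210, 83), (432, -207, 83), (338, -318, 0), (335, -314, 1)]
189 [(382, -356, -1), (381, -350, 2), (376, -348, 1), (353, -324, 1), (1133, 682, 725), (349, -313, 3), (341, -315, 0), (339, -309, 1)]
```

Call:
drive_tool(deltas=[-0.2, -0.3, 2, 0, -0.2, -0.3, 4, 0, -0.2, -0.3, 5.2, 0, -0.2, -0.3, 6, 0, -0.2, -0.3, 6.5, 0, -0.2, -0.3, 6.7, 0], hand=5)

```text
t: 14.2
tcp_pos: [0.4339, -0.249, -0.0146]
tool_rot: [-0.0, 1.0, -0.001, 0.003]
force: [-0.2, -0.0, -0.5]
finger_gap: 0.581
```

Call:
drive_tool(deltas=[0, 0, 0, 0, 0, 0, 0, 0, 0, 0, 0, 0, 0, 0, 0, 0], hand=2.5, squeeze=60)

```text
t: 14.6
tcp_pos: [0.4341, -0.2493, -0.0138]
tool_rot: [-0.0, 1.0, -0.001, 0.004]
force: [-0.7, 1.2, 6.3]
finger_gap: 0.369
```

Run:
```python
from h import *
go([.5543,.0165,.125])
s=snap('scene','s11')
im=cv2.imread('pics/s11.png'); cv2.imwrite('pics/z11.png',cv2.resize(im[130:250,200:360],(800,600),interpolation=cv2.INTER_CUBIC))
```

```text
t 14.6 tcp [ 0.4341 -0.2493 -0.0138] F [-0.7   1.16  6.34] gap 31.5 -> cm [-12.14  26.53 -13.86] turn 0.03
```

View pics/z11.png

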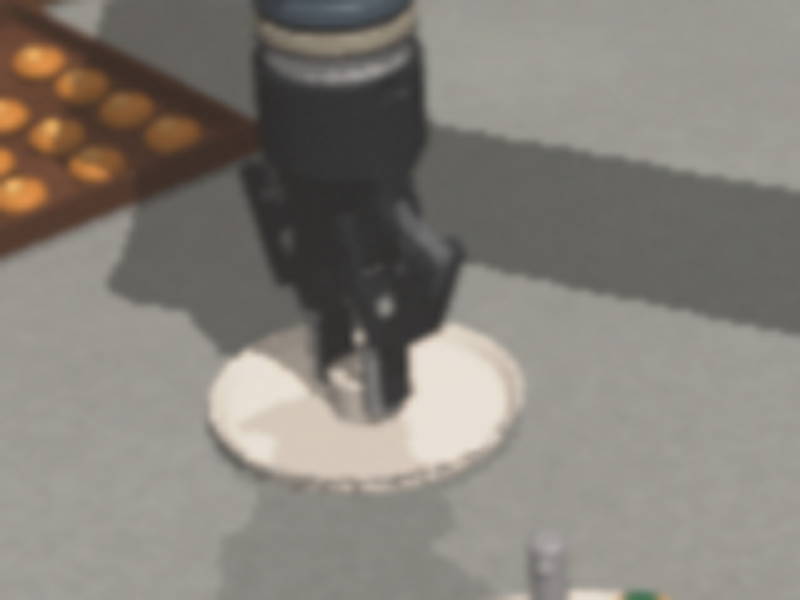

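Call:
drive_tool(deltas=[0, 0, -2, 0, 0, 0, -6, 0, 0, 0, -10, 0, 0, 0, -14.5, 0, -3, 6.6, -14.5, 0, -5, 11, -14.5, 0, -7, 15.4, -14.5, 0, -9, 19.6, -14.5, 0, -10.5, 23, -14.5, 0, -11.5, 25, -14.5, 0, -12.1, 26.5, -14.5, 0, -12.1, 26.5, -14.5, 0])

```text
t: 15.85
tcp_pos: [0.5539, 0.0179, 0.1311]
tool_rot: [-0.002, 1.0, -0.001, 0.004]
force: [-0.1, 0.1, -2.0]
finger_gap: 0.372
```

Run:
```python
from h import *
go([.5563,.0165,.125])
s=snap('scene','s12')
im=cv2.imread('pics/s12.png'); cv2.imwrite('pics/z12.png',cv2.resize(im[180:320,230:400],(800,600),interpolation=cv2.INTER_CUBIC))
W=world(s); w=W[150:320,230:400].reshape(-1,3); w=w[np.hypot(*(w[:,:2]-[.5545,.017]).T)<.09]
print(np.histogram(w[:,2],bins=np.arange(.1,.2,.004)))
```

```text
t 15.85 tcp [0.5539 0.0179 0.1311] F [-0.08  0.07 -1.96] gap 31.7 -> cm [-0.24 -0.14  0.61] turn 0.19
(array([   3,    0,    0,    0,    0,    0,    0,    0,    0,    0,    0,
        102, 1798,  383,  111,   41,   65,   91,   40,   51,   48,   55,
         37,   48]), array([0.1  , 0.104, 0.108, 0.112, 0.116, 0.12 , 0.124, 0.128, 0.132,
       0.136, 0.14 , 0.144, 0.148, 0.152, 0.156, 0.16 , 0.164, 0.168,
       0.172, 0.176, 0.18 , 0.184, 0.188, 0.192, 0.196]))
```

View pics/z12.png

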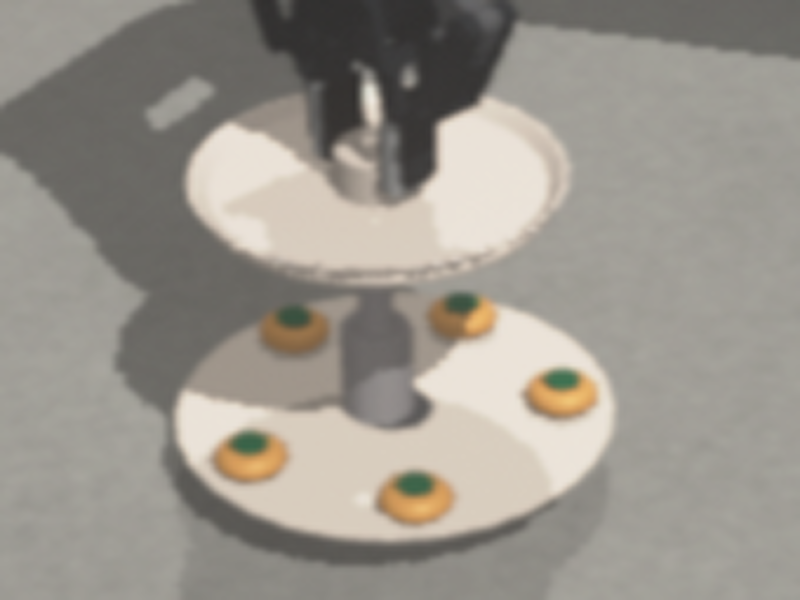

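```bash
cat >> h.py <<'E'
def tierc(s,base,box,c0):
    W=world(s); m=(W[...,2]>base+.001)&(W[...,2]<base+.019)&(np.hypot(W[...,0]-c0[0],W[...,1]-c0[1])<.085)&(s['frame'].sum(2)>250)
    M=m.astype(np.uint8); a,b,c,d=box; k=np.zeros_like(M);k[b:d,a:c]=1;M*=k
    P=W[M>0]
    h=cv2.convexHull(np.argwhere(M)[:,::-1].astype(np.int32))
    full=cv2.drawContours(np.zeros_like(M),[h],-1,1,1); pts=np.argwhere(full)[:,::-1]
    o=-s['R'].T@s['t']
    ray=np.c_[(pts[:,0]-s['cx'])/s['fx'],(pts[:,1]-s['cy'])/s['fy'],np.ones(len(pts))]@s['R']
    X=o+ray*((base+.011-o[2])/ray[:,2])[:,None]
    f=least_squares(lambda c:np.hypot(X[:,0]-c[0],X[:,1]-c[1])-c[2],[*c0,.074],loss='soft_l1',f_scale=.001)
    return f.x.round(4),np.abs(f.fun).mean().round(4),len(P)
E
python3 - <<'E'
from h import *
print(tierc(dict(np.load('scene0.npz')),0,(225,175,320,245),[.432,-.248]))
print(tierc(dict(np.load('s12.npz')),.1449,(255,180,370,250),[.5535,.018]))
s=dict(np.load('s12.npz'));W=world(s);w=W[(s['frame'].sum(2)>250)]
print('hub',cyl(w,.017,.153,.168,[.5535,.018],.022))
s=dict(np.load('scene0.npz'));W=world(s);w=W[(s['frame'].sum(2)>250)]
print('hub0',cyl(w,.017,.009,.023,[.432,-.248],.022))
E
```

```text
(array([ 0.4399, -0.2383,  0.0843]), np.float64(0.0013), 1811)
(array([0.5546, 0.0217, 0.0759]), np.float64(0.0018), 2418)
hub (array([0.5506, 0.0224]), 110, np.float64(0.0027))
hub0 (array([ 0.4316, -0.2488]), 101, np.float64(0.003))
```

Run:
```python
from h import *
s=dict(np.load('top0.npz'));o=-s['R'].T@s['t']
def ell(box,z,thr=560):
    a,b,c,d=box; g=s['frame'].astype(int).sum(2); M=np.zeros((480,640),np.uint8); M[b:d,a:c]=(g[b:d,a:c]>thr)
    C=max(cv2.findContours(M,cv2.RETR_EXTERNAL,cv2.CHAIN_APPROX_NONE)[0],key=cv2.contourArea)[:,0]
    ray=np.c_[(C[:,0]-s['cx'])/s['fx'],(C[:,1]-s['cy'])/s['fy'],np.ones(len(C))]@s['R']
    X=o+ray*((z-o[2])/ray[:,2])[:,None]
    f=least_squares(lambda c:np.hypot(X[:,0]-c[0],X[:,1]-c[1])-c[2],[*X[:,:2].mean(0),.08],loss='soft_l1',f_scale=.001)
    return f.x.round(4),np.abs(f.fun).mean().round(4)
for t in (500,560): print('tier',ell((392,255,472,335),.011,t),'stand',ell((268,195,362,290),.03,t),'hub',t)
# same in scene image s12 : rim
s=dict(np.load('s12.npz'));o=-s['R'].T@s['t']
```

```text
tier (array([ 0.4305, -0.2522,  0.0701]), np.float64(0.0019)) stand (array([0.5501, 0.0233, 0.0874]), np.float64(0.0166)) hub 500
tier (array([ 0.431 , -0.2529,  0.0674]), np.float64(0.0016)) stand (array([0.5479, 0.0276, 0.0823]), np.float64(0.0178)) hub 560
```

Call:
drive_tool(deltas=[-0.15, -0.15, 0.5, 0, -0.15, -0.15, 1.1, 0, -0.15, -0.15, 1.7, 0, -0.15, -0.15, 2.2, 0, -0.15, -0.15, 2.4, 0, -0.15, -0.15, 2.5, 0, -0.15, -0.15, 2.6, 0, -0.15, -0.15, 2.7, 0])

```text
t: 16.7
tcp_pos: [0.5552, 0.015, 0.1042]
tool_rot: [-0.001, 1.0, -0.002, 0.004]
force: [-0.2, 0.4, -2.1]
finger_gap: 0.366
```

Call:
drive_tool(deltas=[0, 0, 0.1, 0, 0, 0, 0.2, 0, 0, 0, 0.3, 0])

```text
t: 17.0
tcp_pos: [0.5554, 0.0151, 0.1013]
tool_rot: [-0.001, 1.0, -0.002, 0.004]
force: [1.0, 1.0, -2.7]
finger_gap: 0.368
```

Call:
drive_tool(deltas=[0, 0.1, 0.1, 0, 0, 0.1, 0.2, 0, 0, 0.1, 0.3, 0, 0, 0.1, 0.4, 0])

```text
t: 17.4
tcp_pos: [0.5555, 0.0161, 0.0972]
tool_rot: [-0.001, 1.0, -0.002, 0.004]
force: [-0.1, -0.1, -2.1]
finger_gap: 0.372
```

Call:
drive_tool(deltas=[0, 0, 0.15, 0, 0, 0, 0.3, 0, 0, 0, 0.45, 0, 0, 0, 0.6, 0])

```text
t: 17.8
tcp_pos: [0.5563, 0.016, 0.0913]
tool_rot: [-0.001, 1.0, -0.002, 0.005]
force: [2.1, 1.9, -1.7]
finger_gap: 0.367
```

Call:
drive_tool(deltas=[-0.08, 0, 0.3, 0, -0.08, 0, 0.6, 0, -0.08, 0, 0.9, 0, -0.08, 0, 1.2, 0, -0.08, 0, 1.4, 0])

```text
t: 18.3
tcp_pos: [0.5569, 0.016, 0.0768]
tool_rot: [-0.001, 1.0, -0.002, 0.004]
force: [0.3, 1.0, -2.3]
finger_gap: 0.371
```

Run:
```python
from h import *
go([.5563,.0165,.0622])
s=snap('scene','s13')
im=cv2.imread('pics/s13.png'); cv2.imwrite('pics/z13.png',cv2.resize(im[180:320,230:400],(800,600),interpolation=cv2.INTER_CUBIC))
```

```text
t 18.3 tcp [0.5569 0.016  0.0768] F [ 0.3   0.97 -2.3 ] gap 31.7 -> cm [0.07 0.05 1.46] turn 0.12
```

View pics/z13.png

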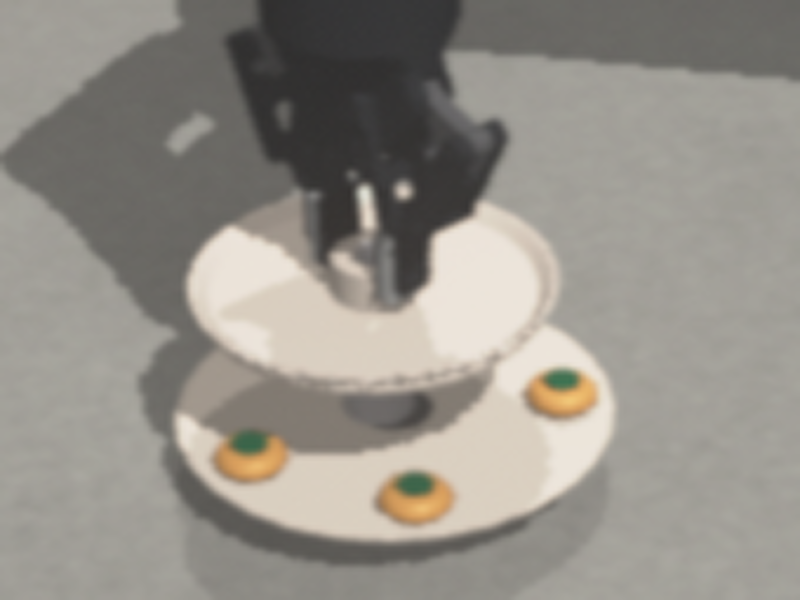

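Call:
drive_tool(deltas=[0, 0, 0.3, 0, 0, 0, 0.6, 0, 0, 0, 0.9, 0, 0, 0, 1.1, 0, 0, 0, 1.2, 0, 0, 0, 1.25, 0])

```text
t: 18.95
tcp_pos: [0.5568, 0.016, 0.064]
tool_rot: [-0.001, 1.0, -0.002, 0.004]
force: [-0.7, -0.6, -1.9]
finger_gap: 0.37
```

Call:
drive_tool(deltas=[0, 0, 0.05, 0, 0, 0, 0.1, 0, 0, 0, 0.15, 0])

```text
t: 19.25
tcp_pos: [0.5569, 0.016, 0.0625]
tool_rot: [-0.001, 1.0, -0.002, 0.004]
force: [-0.2, -0.3, -2.2]
finger_gap: 0.365
```

Call:
drive_tool(deltas=[0, 0, 0.05, 0, 0, 0, 0.1, 0, 0, 0, 0.1, 0])

```text
t: 19.55
tcp_pos: [0.5571, 0.016, 0.0622]
tool_rot: [-0.001, 1.0, -0.002, 0.004]
force: [-1.7, -0.1, 5.2]
finger_gap: 0.372
```

Call:
drive_tool(deltas=[0, 0, 0, 0, 0, 0, 0, 0, 0, 0, 0, 0, 0, 0, -0.2, 0, 0, 0, -3, 0, 0, 0, -7, 0, 0, 0, -9, 0, 0, 0, -9, 0], hand=5)

```text
t: 20.35
tcp_pos: [0.5589, 0.0159, 0.1556]
tool_rot: [-0.001, 1.0, -0.002, 0.008]
force: [0.8, -0.5, -0.6]
finger_gap: 0.584
```

Run:
```python
from h import *
s=snap('scene','s14')
im=cv2.imread('pics/s14.png'); cv2.imwrite('pics/z14.png',cv2.resize(im[180:320,230:400],(800,600),interpolation=cv2.INTER_CUBIC))
W=world(s); w=W[s['frame'].sum(2)>250]
print('post',cyl(w,.007,.103,.114,[.5543,.017],.012),'hub',cyl(w,.017,.084,.097,[.5543,.017],.022))
q=w[np.hypot(*(w[:,:2]-[.5545,.017]).T)<.06]; print(np.histogram(q[:,2],bins=np.arange(.06,.13,.004)))
t=dict(np.load('top0.npz'));Wt=world(t);wt=Wt[255:287,203:236].reshape(-1,3);s0=dict(np.load('scene0.npz'));ws=world(s0)[295:340,405:455].reshape(-1,3)
print('cap',cyl(wt,.0145,.01,.03,[.48,.247],.019),cyl(ws,.0145,.006,.03,[.48,.247],.019))
go([.480,.2475,.14])
```

```text
post (array([0.5552, 0.0171]), 34, np.float64(0.001)) hub (array([0.5548, 0.0167]), 105, np.float64(0.0014))
(array([   0,    0,    0,    0,  178, 1363,   60,   33,   28,   62,   78,
         12,    9,   19,   26,    3,    0]), array([0.06 , 0.064, 0.068, 0.072, 0.076, 0.08 , 0.084, 0.088, 0.092,
       0.096, 0.1  , 0.104, 0.108, 0.112, 0.116, 0.12 , 0.124, 0.128]))
cap (array([0.4805, 0.2475]), 31, np.float64(0.0004)) (array([0.4796, 0.2463]), 169, np.float64(0.001))
t 20.4 tcp [0.5574 0.0161 0.1538] F [-0.22 -1.16 -0.31] gap 50.0 -> cm [ 7.7  23.16  1.19] turn 0.13
```

View pics/z14.png

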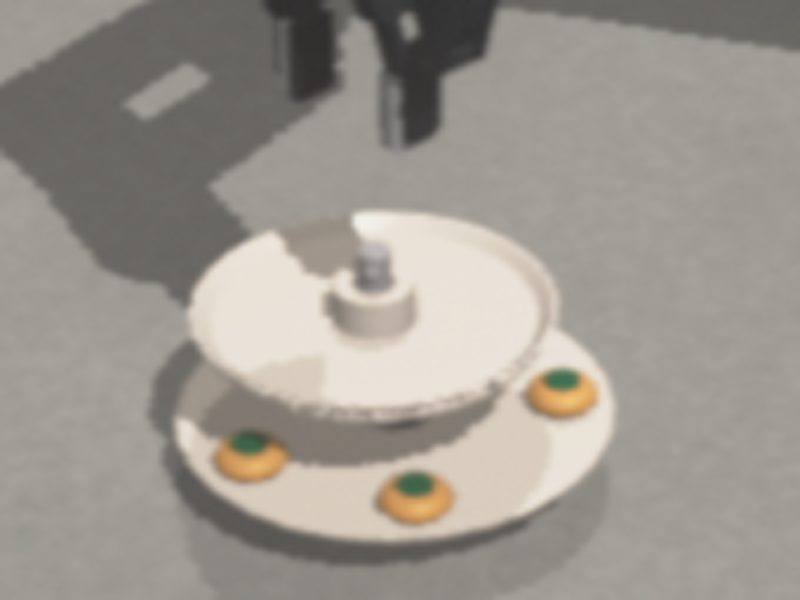

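Tier is home, hub (372,305) with the post tip showing above it. Next is the cap.

Call:
drive_tool(deltas=[7.7, 23.2, 0, 0, 7.7, 23.2, 0, 0, 7.7, 23.2, 0, 0, 7.7, 23.2, 0, 0, 7.7, 23.2, 0, 0, 7.7, 23.2, 0.5, 0, 7.7, 23.2, 3.5, 0, 7.7, 23.2, 7, 0, 7.7, 23.2, 10, 0, 7.7, 23.2, 10.2, 0, 7.7, 23.2, 10.2, 0], hand=6)

```text
t: 21.5
tcp_pos: [0.4804, 0.2467, 0.0487]
tool_rot: [-0.001, 1.0, -0.002, 0.005]
force: [-0.6, -0.1, -0.2]
finger_gap: 0.704
```

Run:
```python
from h import *
go([.480,.247,-.014])
s=snap('scene','s15')
im=cv2.imread('pics/s15.png'); cv2.imwrite('pics/z15.png',cv2.resize(im[230:350,350:510],(800,600),interpolation=cv2.INTER_CUBIC))
```

```text
t 21.5 tcp [0.4804 0.2467 0.0487] F [-0.62 -0.12 -0.17] gap 60.1 -> cm [0.09 0.07 6.27] turn 0.09
```

View pics/z15.png

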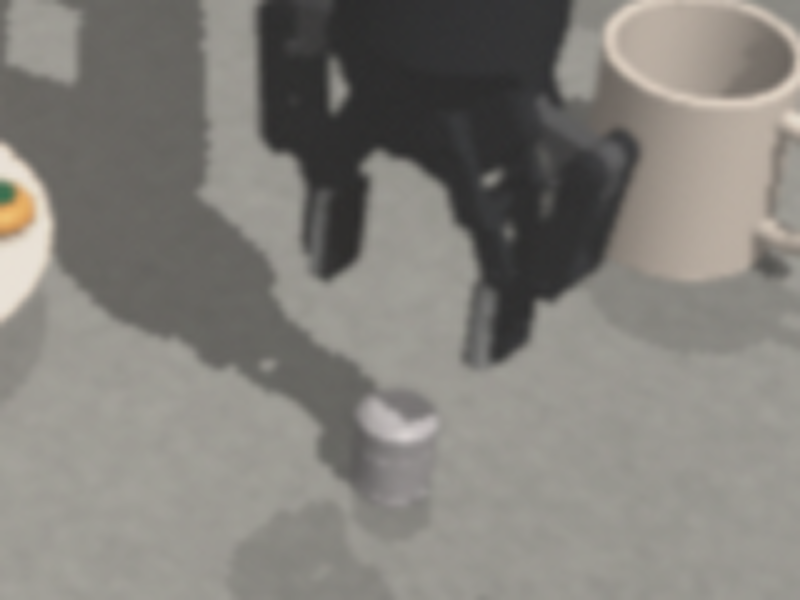

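Fingers straddle the cap at crop (397,450), clear of the mug. Lowering and gripping.

Call:
drive_tool(deltas=[0.05, 0.05, 2, 0, 0.05, 0.05, 4, 0, 0.05, 0.05, 5.3, 0, 0.05, 0.05, 6, 0, 0.05, 0.05, 6.2, 0, 0.05, 0.05, 6.2, 0], hand=5)

```text
t: 22.15
tcp_pos: [0.4821, 0.2474, -0.0117]
tool_rot: [-0.001, 1.0, -0.002, 0.006]
force: [0.1, 0.3, -0.2]
finger_gap: 0.585
```

Call:
drive_tool(deltas=[0, 0, 0, 0, 0, 0, 0, 0, 0, 0, 0, 0, 0, 0, 0, 0, 0, 0, 0, 0], hand=2, squeeze=70)

```text
t: 22.65
tcp_pos: [0.4828, 0.2476, -0.0106]
tool_rot: [-0.001, 1.0, -0.002, 0.007]
force: [-1.4, -0.1, 7.2]
finger_gap: 0.306
```

Run:
```python
from h import *
go([.554,.0165,.13])
s=snap('scene','s16')
im=cv2.imread('pics/s16.png'); cv2.imwrite('pics/z16.png',cv2.resize(im[230:350,350:510],(800,600),interpolation=cv2.INTER_CUBIC))
```

```text
t 22.65 tcp [ 0.4828  0.2476 -0.0106] F [-1.38 -0.11  7.23] gap 26.1 -> cm [ -7.29 -23.17 -13.88] turn 0.11
```

View pics/z16.png

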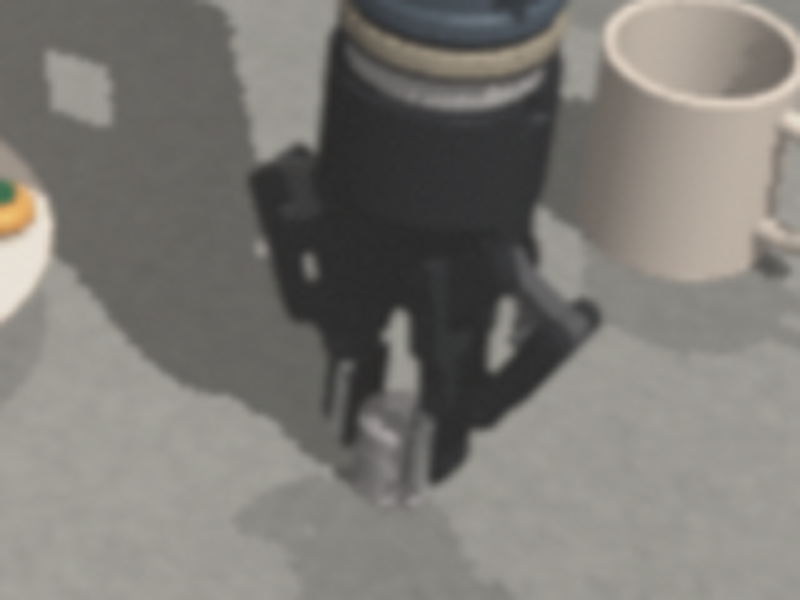

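Call:
drive_tool(deltas=[0, 0, -2, 0, 0, 0, -6, 0, 0, 0, -10, 0, 0, 0, -14.5, 0, -7.4, -23.15, -14.5, 0, -7.4, -23.15, -14.5, 0, -7.4, -23.15, -14.5, 0, -7.4, -23.15, -14.5, 0, -7.4, -23.15, -14.5, 0, -7.4, -23.15, -14.5, 0, -7.4, -23.15, -14.5, 0, -7.4, -23.15, -14.5, 0])

```text
t: 23.9
tcp_pos: [0.5539, 0.0178, 0.136]
tool_rot: [-0.001, 1.0, -0.001, 0.007]
force: [-0.3, 0.9, -0.5]
finger_gap: 0.307
```

```bash
cat > capchk.py <<'E'
from h import *
import sys
n=sys.argv[1]; s=snap('scene',n); st_=manip.sense(); z=st_['tcp_pos'][2]+.0106
go([.557,.0163,.1245])
im=cv2.imread(f'pics/{n}.png'); cv2.imwrite(f'pics/z{n}.png',cv2.resize(im[200:275,270:370],(800,600),interpolation=cv2.INTER_CUBIC))
W=world(s); w=W[s['frame'].astype(int).sum(2)>200]
print('base z',z,'cap',cyl(w,.0145,z+.002,z+.03,[.5543,.017],.021),'post',cyl(w,.007,.103,.115,[.5543,.017],.012))
E
python3 capchk.py s17
```

```text
t 23.95 tcp [0.554  0.0182 0.1361] F [-0.41  0.76 -1.26] gap 26.3 -> cm [-0.29 -0.19  1.16] turn 0.2
base z 0.14667024747066104 cap (array([0.5513, 0.0177]), 171, np.float64(0.002)) post (array([0.5543, 0.0167]), 37, np.float64(0.0013))
```

View pics/zs17.png

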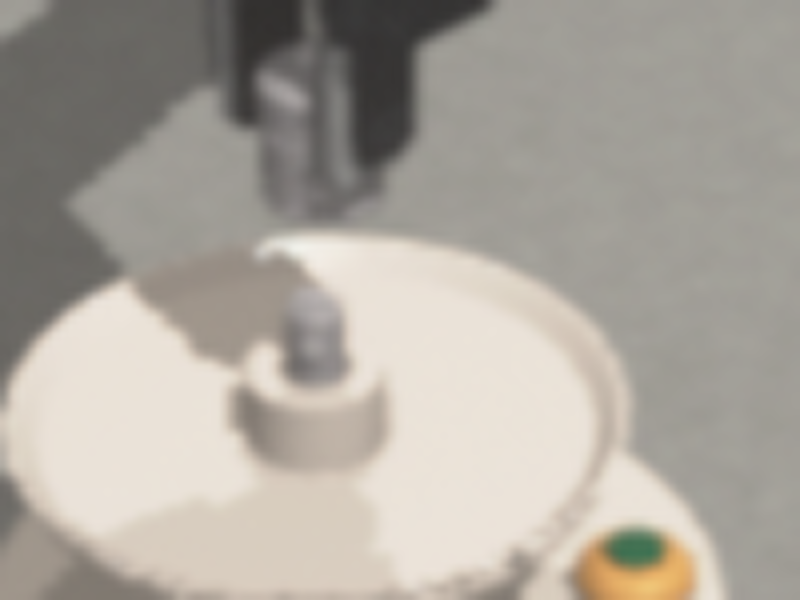

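Call:
drive_tool(deltas=[-0.3, -0.15, 0.4, 0, -0.3, -0.15, 0.9, 0, -0.3, -0.15, 1.4, 0, -0.3, -0.15, 1.7, 0, -0.3, -0.15, 1.8, 0, -0.3, -0.15, 1.8, 0])

```text
t: 24.55
tcp_pos: [0.557, 0.0167, 0.1178]
tool_rot: [-0.002, 1.0, -0.001, 0.006]
force: [0.9, 0.5, -1.7]
finger_gap: 0.306
```

```bash
python3 capchk.py s18
```

```text
t 24.6 tcp [0.5572 0.0166 0.118 ] F [-0.07 -0.78 -0.91] gap 26.4 -> cm [ 0.01 -0.03 -0.65] turn 0.19
base z 0.1286201784871699 cap (array([0.5544, 0.0165]), 148, np.float64(0.0015)) post (array([0.5544, 0.0171]), 42, np.float64(0.0009))
```

View pics/zs18.png

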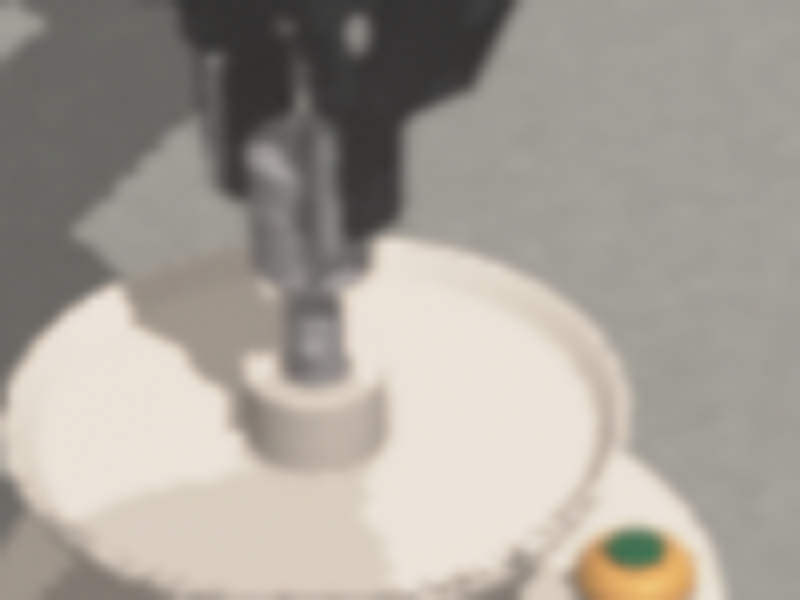

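Call:
drive_tool(deltas=[0, 0, 0.3, 0, 0, 0, 0.6, 0, 0, 0, 0.8, 0, 0, 0, 0.95, 0, 0, 0, 1.05, 0, 0, 0, 1.1, 0])

```text
t: 25.2
tcp_pos: [0.5573, 0.0166, 0.1069]
tool_rot: [-0.002, 1.0, -0.001, 0.007]
force: [0.1, -0.6, -0.9]
finger_gap: 0.305
```

Call:
drive_tool(deltas=[0, 0, 0.05, 0, 0, 0, 0.1, 0, 0, 0, 0.15, 0])

```text
t: 25.5
tcp_pos: [0.5574, 0.0166, 0.1054]
tool_rot: [-0.002, 1.0, -0.001, 0.007]
force: [-0.3, 0.1, -0.4]
finger_gap: 0.311
```

Call:
drive_tool(deltas=[0, 0, 0.05, 0, 0, 0, 0.1, 0, 0, 0, 0.15, 0, 0, 0, 0.2, 0])

```text
t: 25.9
tcp_pos: [0.5574, 0.0165, 0.1034]
tool_rot: [-0.002, 1.0, -0.001, 0.007]
force: [-0.0, -1.1, -0.6]
finger_gap: 0.311
```

Call:
drive_tool(deltas=[0, 0, 0.05, 0, 0, 0, 0.1, 0, 0, 0, 0.15, 0, 0, 0, 0.2, 0])

```text
t: 26.3
tcp_pos: [0.5574, 0.0166, 0.1013]
tool_rot: [-0.002, 1.0, -0.001, 0.007]
force: [-0.3, 0.1, -0.3]
finger_gap: 0.31
```

Call:
drive_tool(deltas=[0, 0, 0.05, 0, 0, 0, 0.1, 0, 0, 0, 0.15, 0])

```text
t: 26.6
tcp_pos: [0.5573, 0.0165, 0.0998]
tool_rot: [-0.002, 1.0, -0.001, 0.006]
force: [-1.0, -0.5, -0.2]
finger_gap: 0.301
```

Call:
drive_tool(deltas=[0, 0, 0.05, 0, 0, 0, 0.1, 0, 0, 0, 0.15, 0])

```text
t: 26.9
tcp_pos: [0.5574, 0.0165, 0.0987]
tool_rot: [-0.002, 1.0, -0.002, 0.007]
force: [-1.9, -0.5, 4.0]
finger_gap: 0.302
```

Call:
drive_tool(deltas=[0, 0, 0.05, 0, 0, 0, 0.1, 0, 0, 0, 0.15, 0])

```text
t: 27.2
tcp_pos: [0.5576, 0.0165, 0.0978]
tool_rot: [-0.002, 1.0, -0.001, 0.007]
force: [-1.7, -0.4, 6.9]
finger_gap: 0.308
```

```bash
python3 capchk.py s19
```

```text
t 27.25 tcp [0.5576 0.0166 0.0977] F [-1.77  0.4   4.15] gap 26.2 -> cm [ 0.03 -0.03 -2.68] turn 0.2
base z 0.10832812844169873 cap (array([0.5547, 0.0168]), 145, np.float64(0.0015)) post (array([0.5584, 0.0186]), 4, np.float64(0.0018))
```

View pics/zs19.png

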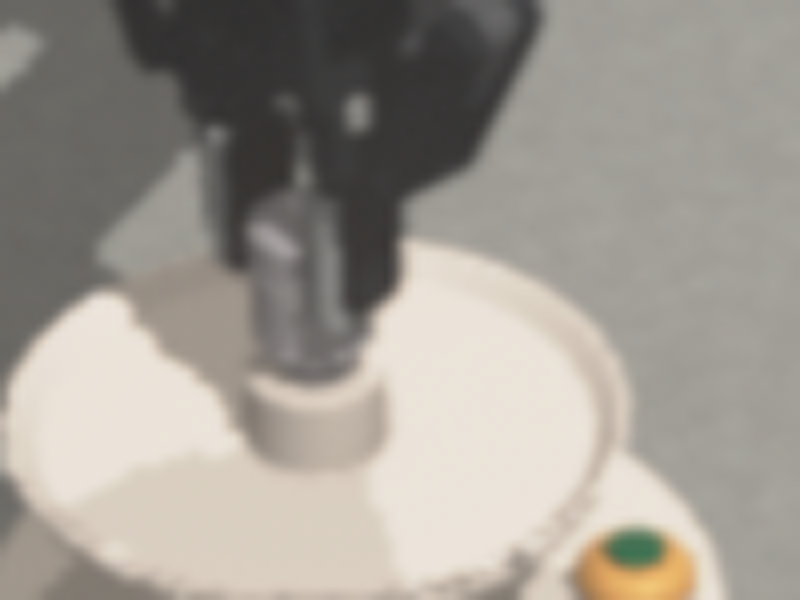

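Call:
drive_tool(deltas=[0, 0, 0.1, 0, 0, 0, 0.2, 0, 0, 0, 0.25, 0])

```text
t: 27.55
tcp_pos: [0.5576, 0.0166, 0.0953]
tool_rot: [-0.002, 1.0, -0.001, 0.007]
force: [-2.5, 0.4, 3.2]
finger_gap: 0.309
```

Call:
drive_tool(deltas=[0, 0, 0.1, 0, 0, 0, 0.2, 0, 0, 0, 0.25, 0])

```text
t: 27.85
tcp_pos: [0.5573, 0.0166, 0.0922]
tool_rot: [-0.002, 1.0, -0.001, 0.006]
force: [-1.6, 0.0, -1.5]
finger_gap: 0.31
```

Past the catch. Now the last 2–3 mm in fine steps.

Call:
drive_tool(deltas=[0, 0, 0.05, 0, 0, 0, 0.1, 0, 0, 0, 0.15, 0, 0, 0, 0.2, 0])

```text
t: 28.25
tcp_pos: [0.5575, 0.0166, 0.0901]
tool_rot: [-0.002, 1.0, -0.001, 0.007]
force: [-0.0, -0.7, -1.2]
finger_gap: 0.303
```

Call:
drive_tool(deltas=[0, 0, 0.05, 0, 0, 0, 0.1, 0, 0, 0, 0.1, 0])

```text
t: 28.55
tcp_pos: [0.5576, 0.0166, 0.0894]
tool_rot: [-0.002, 1.0, -0.001, 0.007]
force: [-0.2, 0.7, 3.0]
finger_gap: 0.308
```

Call:
drive_tool(deltas=[0, 0, 0.05, 0, 0, 0, 0.1, 0, 0, 0, 0.1, 0])

```text
t: 28.85
tcp_pos: [0.5577, 0.0166, 0.0894]
tool_rot: [-0.002, 1.0, -0.002, 0.007]
force: [-2.3, -0.8, 8.1]
finger_gap: 0.305
```

Call:
drive_tool(deltas=[0, 0, 0, 0, 0, 0, 0, 0, 0, 0, 0, 0, 0, 0, 0, 0, 0, 0, -0.3, 0, 0, 0, -2, 0, 0, 0, -6, 0, 0, 0, -10, 0, 0, 0, -10, 0, 0, 0, -10, 0], hand=5)

```text
t: 29.85
tcp_pos: [0.5568, 0.0168, 0.1905]
tool_rot: [-0.002, 1.0, -0.002, 0.008]
force: [0.2, -0.1, -0.2]
finger_gap: 0.586
```

Run:
```python
from h import *
s=snap('scene','s20')
im=cv2.imread('pics/s20.png'); cv2.imwrite('pics/z20.png',cv2.resize(im[180:320,230:400],(800,600),interpolation=cv2.INTER_CUBIC))
W=world(s); w=W[s['frame'].astype(int).sum(2)>200]
print('cap',cyl(w,.0145,.104,.13,[.5543,.017],.02),'hub',cyl(w,.017,.084,.097,[.5543,.017],.022))
q=w[np.hypot(*(w[:,:2]-[.5545,.017]).T)<.013]; print(np.sort(q[q[:,2]<.16][:,2])[-20:].round(4)); go([.55,.02,.2])
```

```text
cap (array([0.5544, 0.0163]), 176, np.float64(0.0011)) hub (array([0.5545, 0.016 ]), 112, np.float64(0.0011))
[0.1367 0.1367 0.1368 0.1368 0.1369 0.137  0.137  0.1371 0.1371 0.1371
 0.1372 0.1374 0.1374 0.1375 0.1377 0.1377 0.1377 0.1379 0.1389 0.139 ]
t 29.9 tcp [0.5558 0.0169 0.1892] F [ 0.    0.65 -0.88] gap 50.1 -> cm [ 0.56  0.3  -1.09] turn 0.21
```

View pics/z20.png

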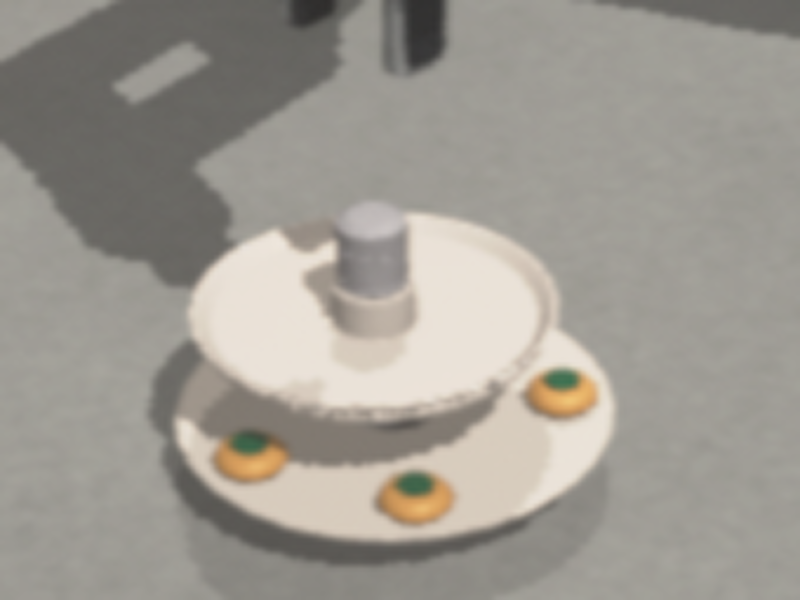

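Cap seated on the hub at crop (372,250). Its top reads about 0.137 m (home 0.136), and all parts are level and released. Handing in.

Call:
drive_tool(deltas=[0, 0, 0, 0, 0, 0, 0, 0, 0, 0, 0, 0])

```text
t: 30.2
tcp_pos: [0.5551, 0.017, 0.188]
tool_rot: [-0.002, 1.0, -0.001, 0.006]
force: [0.3, -0.2, -0.6]
finger_gap: 0.586
```

```bash
python3 -c "
from station import manip
print(manip.sign_off())"
```

```text
the job is handed in; nothing more can be done
None
```

The stand is assembled and handed in at about 30 s of the 72 s allowed: sleeve on the bottom plate, upper plate on the sleeve, and cap pressed past the catches onto the hub. The hand-in itself gives no verdict.

**Last checks:**
- The cap's top reads about 0.137 m against 0.136 m at home. A cap not past the catches would read about 0.148 m.
- Cap and hub axes agree with each other and with the measured post to within about 1 mm.
- Each part met its stop at the expected height. The highest force I read while working on the stand was about 8 N, although readings come only at the end of each move.
- The gripper is open and about 8 cm above the cap, touching nothing.

**What disagreed:**
- **First sleeve grasp:** it closed on air above the sleeve, because the real fingertips sat about 26 mm above the reported tool point. I measured that in the depth image, corrected it and regripped.
- **Upper plate's centre:** circle fits to its rim, and to the hub once it was held, were unreliable. I centred it from the grasp position and the sleeve's result, and felt it on gently.
- **Tool tilt:** it drifted by about 0.8°, with no visible effect on the parts.
- **Jar, mug and napkin holder:** I never moved near enough to touch them, but I did not measure their positions again at the end.

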